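Open the spring cover of the backup power unit and switch it on

ROBOT

A 6-joint arm with a two-finger parallel gripper is mounted at the origin on the work surface. World frame = base frame: x ahead of the robot, y to its left, z up, the work surface at z = 0. Lengths are in m, angles in degrees, forces in N, time in s.
With the tool pointing down it reaches from about 0.4 to 0.825 m from the base axis. Payload 7 kg.
Tool frame: the origin (TCP) lies on the centre line of the jaws, within the pads' length; the fingertips stand r.nose_length ahead of it and the grasp point (between the pads) lies 2 mm behind it (r.nose_length is the distance from the TCP to the fingertips, in m); z points along the fingers, y is the direction in which the jaws open and shut (so a half turn about z gives the same grasp; the last joint's range is limited). The gripper opens to 88 mm and grips with 3 to 60 N. Pads are 19 mm wide; open, the fingers measure 130 mm over their backs; the gripper's body (78 mm by 193 mm) begins 47 mm behind the grasp point.
Start: joints at [-57.806, 20.546, 0.682, 0, -70.136, -16.507], TCP at [0.182, -0.65, 0.244] pointing down, gripper open.
Joint ranges: [-176.03, 176.03], [-82.01, 121.73], [-58.28, 71.71], [-173.87, 95.51], [-174.79, -0.11], [-173.66, 173.66]. Speed limits (degrees/s): [136.94, 136.94, 172.46, 180, 180, 180].

INTERFACE

Orientations are given as [roll, pitch, yaw] about the fixed x, y, z axes, in that order (R = Rz(yaw) Ry(pitch) Rx(roll)).
In Python, from plant import r gives the robot as it stands.
- The arm moves only by the tool apply_moves, never from a script. Its argument "targets" is a list of rows, each a list of 3 entries, a list of its own where there are three numbers: the shift along the tool's x, y, z scaled (see below), then the turn, a rotation vector about the tool's x, y, z scaled (see below), then the finger opening in mm, from 0 to 87.6. A call has 1 to 5 rows; each row shifts and turns the pose as measured when the row begins, along the tool's axes as they then stand; what a row does not reach is not made up. The controller multiplies each number of a shift by 0.04 m and each number of a turn by 8 degrees. A row lasts 1/10 s, in which the tool goes at most 50 mm and 8.59 degrees, less where a joint would pass 70% of its speed; a pose out of reach is approached as far as the arm can. A call with a number of a shift or a turn outside -1 to 1 is refused whole. A call with a gripper value outside its range is refused whole. The fingers move at their own pace and stop on an object; "squeeze" is the grip in N (left out, the last holds). Time passes only in rows, so rows that do not move let the fingers close. It gives the time, the measured TCP pose, the force and the opening at its end, in the units of the state.
- r.get_state(): the state, without advancing time (a new reading comes with each control period).
- r.capture(name): name is "scene" or "top" or "wrist"; returns a dict with "img" (420x560x3 uint8, blue, green, red), "z_map" (420x560 float32, m along the optical axis (not along the pixel's ray), 0 where there is no reading), "fx", "fy", "cx", "cy" (pixels), "camera_from_world" (4x4, takes a point from world to camera coordinates); the wrist camera has in their place "mount" (4x4, takes a point from camera to tool coordinates, whose origin is the TCP and whose axes are the flange's). Camera axes: x right, y up, looking along -z (the intrinsics and any distortion apply to the point x, -y, -z); pixel columns grow to the right and rows downward; lengths in m; the calibration is good to about 2 mm. A picture is of the moment at which its call begins: read the wrist's pose just before it.
- r.close_job(): hands the job in, once; it reports no verdict.
The state is a dict: "time_s": time; "joints": joint angles; "qd": joint speeds; "joint_torque": joint torques, N m; "tcp_pos": TCP position; "eef_rot": TCP orientation; "contact_force": force on the tool from outside, world axes, zero at the start; "moment": the same for the moment, N m; "gripper_width": finger opening in m.
Only numpy, scipy, OpenCV 4.12 (cv2) and the standard library are available. Lean on these libraries where they do the work, as an engineer would, in place of code of your own. Each camera call takes 0.05 s, during which the arm holds its last target.

TASK

The mains has gone off: wake the backup power unit on the terrazzo ledge. Using fingertips only, press the red push catch so that the pale cover springs ajar, push the cover all the way back with the finger until it stands open by itself, then press the white-dot end of the green rocker switch down to switch it on. Do not grip, lift or shove anything, leave the black switch off and the cover standing open, and leave the things around the unit where they are.

Things in the scene. Friction and masses are not known exactly. Their poses are not given: they have to be found in the camera images.
- unit: Backup power unit, loose, 6 kg, on rubber feet: slate box 210 mm (its x) by 300 mm (its y), 178 mm high, handles out to y +-182 mm. Origin: centre of its underside, z up; -x is the catch side, roughly towards the robot, +x the hinge side. Under the cover its panel lies 145 mm above the ledge; a 12 mm spring ejector at x +20, y -88 mm rises from it to 195 mm when the cover is ajar
- catch_top (a point): Centre of the upper face of the red push catch, a pad 20 mm (unit's x) by 50 mm (unit's y) in the middle of the unit's front rim, standing 9 mm above the cover's top when up. It is pressed straight down
- catch (a joint): How far the red catch is pressed (m): 0 up, 0.008 fully down; it springs back. About 1.6 N starts it, 5 N holds it fully down. Beyond about 5 mm its bolt frees the cover, which needs some 0.3 s to rise past the bolt: hold the pad down that long, or it may latch again
- cover (a joint): Angle of the pale cover (rad): 0 shut and latched; about 0.57 ajar, where the spring leaves it within 1 s of release (free edge some 77 mm up); 1.57 upright; 1.92 resting open on its stop, leaning back 20 degrees. Turns easily (2 N at the edge) when its edge is swept up along its arc, jams if pushed straight at the hinge while low; let go before upright it falls back to ajar, after upright to its stop
- cover_edge (a point): Middle of the cover's free edge, on its upper (outer) face, 142 mm from the hinge line; moves with the cover, which is 138 mm (unit's x) by 196 mm (unit's y) by 12 mm thick, its top 178 mm above the ledge when shut. A steel tongue 36 mm wide hangs under the middle of this edge, down to 18 mm below the outer face, and juts 9 mm past it
- cover_hinge (a point): Middle of the cover's hinge line, 172 mm above the ledge; fixed to the unit. The line runs along the unit's y axis
- sw_green (a joint): Green rocker switch on the panel, at x -25, y +45 mm of the unit (rad): 0 off, 0.42 on. It is stiff and stays where it is left; about 2.5 N on the dot end turns it until it meets its stop
- sw_green_on (a point): The place to press on the green rocker: its upper face at the white-dot end, 16 mm from the pivot towards the catch. The rocker is 42 mm (unit's x) by 26 mm (unit's y); off, this point stands 161 mm above the ledge; switched on it has gone down by 7 mm. It can be reached only when the cover is open
- sw_black (a joint): Black rocker switch beside the green one, at x -25, y -45 mm of the unit, same size and action (rad): 0 off, 0.42 on. To be left off
- sw_black_on (a point): Upper face of the black rocker at its white-dot end, 90 mm from the green one's
- pump: Bystander: steel foot pump with a pivoting pedal lever, 270 mm long (its x), 115 mm wide, pedal end up to 190 mm high; origin centre of its underside
- pad_holder: Bystander: yellow plastic polishing pad holder with a round grip on a dark pad, 126 mm across, 80 mm high; origin centre of its underside
- deflator: Bystander: chrome tyre deflator, dial 62 mm across with a stem 120 mm out along its x, 27 mm high; origin centre of the dial's underside
- tub: Bystander: white plastic tub with a snap-lock lid, 124 by 170 mm, 84 mm high; origin centre of its underside
- wax_tin: Bystander: steel wax tin with a red lid, 96 mm across, 40 mm high; origin centre of its underside
- sprayer: Bystander: blue trigger spray bottle, 68 mm across, 185 mm high; origin centre of its underside

How it is judged:
By the outcome, as a careful person would: the job done as asked, in the order asked, and still so for the second after the job is handed in, with the robot touching nothing.
It also fails if it takes over 51 s, if anything falls off the work surface, if the arm or the gripper's body presses on something with over 40 N, if the wrist force passes 120 N, or if a joint passes its speed limit or range.

## Working session

There is one attempt and no reset: what is moved stays moved. The work goes in short steps, Python scripts to look and compute and a tool call to move; the robot and the scene stay as the last step left them, time stands still between calls to the robot, and variables do not carry over. Pictures are saved under pics/ and viewed, and the job is handed in when it is done.

Besides the shell and the picture viewer there is one more tool, called after "Emit:" in YAML: its name, and indented under it one key for each argument. apply_moves: Moves the arm, as the interface text tells. Its arguments: {"type":"object","properties":{"targets":{"type":"array","items":{"type":"array"}},"squeeze":{"type":"number"}},"required":["targets"]}

```bash
ls; mkdir -p pics; python3 - <<'E'
from plant import r
import cv2,numpy as np
print(r.get_state(), r.nose_length)
for n in("scene","top"):
    c=r.capture(n); cv2.imwrite(f"pics/{n}0.png",c["img"]); np.savez(f"{n}0.npz",**c)
    print(n,c["fx"],c["fy"],c["cx"],c["cy"],c["camera_from_world"].round(3).tolist(),[k for k in c])
E
```

```text
pics
{'time_s': 0.0, 'joints': array([-5.78060867e+01,  2.05916904e+01,  6.33104320e-01, -2.00247779e-02,
       -7.01361294e+01, -1.65063542e+01]), 'qd': array([ 0.07939728,  0.00517479,  0.04852479,  0.02418019, -0.01493778,
       -0.02655004]), 'joint_torque': array([-8.37750595e-04, -5.82717562e+01,  2.93049717e+01,  6.99720427e+00,
        6.77498057e-03, -1.20564591e-04]), 'tcp_pos': array([ 0.1823547, -0.649414 ,  0.242615 ]), 'eef_rot': array([ 1.79903839e+02, -8.86465748e-03, -1.64319253e+02]), 'contact_force': array([-0.21807736, -0.22699084, -0.68227363]), 'moment': array([0.01181278, 0.00054741, 0.05252133]), 'gripper_width': 0.08754563263929713} 0.017
scene 512.6591491866685 512.6591491866685 274.80009557942776 207.24578862706102 [[-0.172, 0.985, 0.0, 0.075], [-0.71, -0.124, 0.694, 0.272], [0.683, 0.12, 0.72, -1.995], [0.0, 0.0, 0.0, 1.0]] ['img', 'z_map', 'fx', 'fy', 'cx', 'cy', 'camera_from_world']
top 468.17292663802914 468.17292663802914 277.1950213188425 209.26479741555355 [[-0.02, -1.0, -0.006, 0.001], [0.998, -0.02, 0.059, -0.488], [-0.059, -0.005, 0.998, -1.579], [0.0, 0.0, 0.0, 1.0]] ['img', 'z_map', 'fx', 'fy', 'cx', 'cy', 'camera_from_world']
```

View pics/scene0.png

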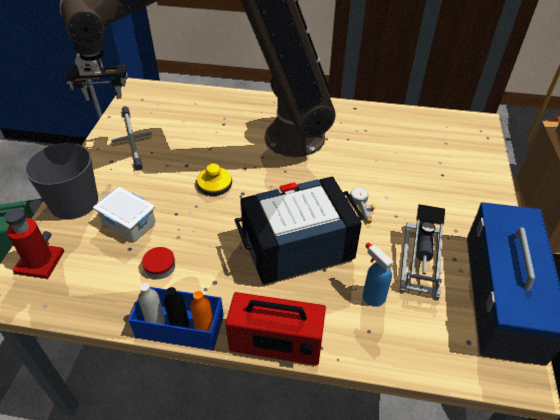

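View pics/top0.png

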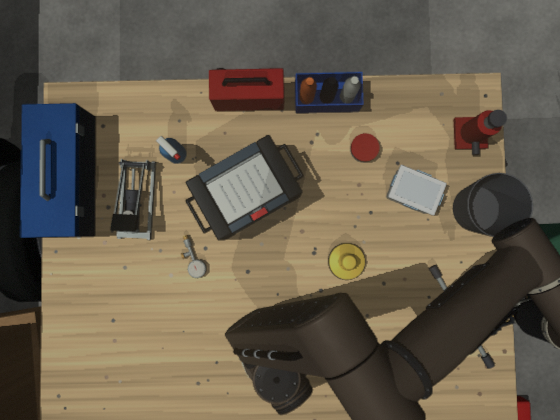

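The scene view looks towards the robot: red catch at about (289,188) and pale cover around (300,210). In the top view the catch is at about (260,214) and the cover around (246,188), turned roughly 25–30°. Next I'll measure these.

```bash
cat > h.py <<'E'
import numpy as np,cv2
def ray(c,u,v):
    T=np.array(c["camera_from_world"]);R=T[:3,:3];t=T[:3,3]
    d=np.array([(u-c["cx"])/c["fx"],-(v-c["cy"])/c["fy"],-1.])
    return -R.T@t, R.T@d
def onz(c,u,v,z):
    o,d=ray(c,u,v); return o+d*(z-o[2])/d[2]
def dep(c,u,v):
    o,d=ray(c,u,v); return o+d*float(c["z_map"][int(round(v)),int(round(u))])
def two(c1,p1,c2,p2):
    o1,d1=ray(c1,*p1);o2,d2=ray(c2,*p2)
    s=np.linalg.lstsq(np.c_[d1,-d2],o2-o1,rcond=None)[0]
    a=o1+d1*s[0];b=o2+d2*s[1]; return (a+b)/2,np.linalg.norm(a-b)
def blobs(mask,amin=15):
    n,l,s,c=cv2.connectedComponentsWithStats(mask.astype(np.uint8))
    return [(i,s[i,4],c[i].round(1)) for i in range(1,n) if s[i,4]>=amin],l
E
python3 - <<'E'
from h import *
C={n:dict(np.load(n+"0.npz")) for n in("scene","top")}
win={"scene":(180,280,240,360),"top":(135,240,190,305)}
cen={}
for n,c in C.items():
    h=cv2.cvtColor(c["img"],cv2.COLOR_BGR2HSV);r0,r1,c0,c1=win[n]
    W=np.zeros(h.shape[:2],bool);W[r0:r1,c0:c1]=1
    red=W&((h[...,0]<8)|(h[...,0]>172))&(h[...,1]>150)&(h[...,2]>90)
    b,_=blobs(red);print(n,"red",b)
    cen[n]=[x[2] for x in b if True]
    pale=W&(h[...,1]<60)&(h[...,2]>130)
    pale=cv2.morphologyEx(pale.astype(np.uint8),cv2.MORPH_CLOSE,np.ones((5,5)))
    b,l=blobs(pale,200);print("pale",b)
    i=max(b,key=lambda x:x[1])[0]
    ct=max(cv2.findContours((l==i).astype(np.uint8),0,2)[0],key=cv2.contourArea)
    # unproject the contour on the plane z=.178
    P=np.array([onz(c,u,v,.178)[:2] for u,v in ct[:,0]])
    rc=cv2.minAreaRect((P*1000).astype(np.float32));print("rect mm",rc,cv2.boxPoints(rc).round(0).tolist())
    zs=[dep(c,u,v)[2] for v,u in np.argwhere(l==i)];print("z cover",np.percentile(zs,[10,50,90]))
    for x in cen[n]: print("red@.187",onz(c,*x,.187),dep(c,*x))
print(two(C["scene"],cen["scene"][0],C["top"],cen["top"][0]))
E
```

```text
scene red [(1, np.int32(106), array([288.1, 186.7]))]
pale [(2, np.int32(2513), array([298.9, 210.1]))]
rect mm ((545.7456665039062, 88.96923065185547), (157.42123413085938, 195.26007080078125), 28.750089645385742) [[430.0, 137.0], [524.0, -34.0], [662.0, 41.0], [568.0, 212.0]]
z cover [0.17512356 0.17843756 0.18163603]
red@.187 [0.47160355 0.04663253 0.187     ] [0.4728989  0.04681154 0.18825259]
top red [(1, np.int32(100), array([258.8, 213.7]))]
pale [(1, np.int32(2737), array([244. , 188.4]))]
rect mm ((544.2767333984375, 90.24362182617188), (135.16033935546875, 192.46925354003906), 28.690120697021484) [[439.0, 142.0], [531.0, -27.0], [650.0, 38.0], [557.0, 207.0]]
z cover [0.17435959 0.17832689 0.1822394 ]
red@.187 [0.46493076 0.04647809 0.187     ] [0.464955   0.04649944 0.18652254]
(array([0.46531732, 0.04626008, 0.18101974]), np.float64(0.0009843494314071793))
```

The unit's yaw is about 28.7° and the catch is near (0.466, 0.0465, 0.187), with depth and triangulation agreeing. I'll write a planning helper and move to a look-down pose over the catch.

```bash
cat > mv.py <<'E'
import sys,numpy as np
from scipy.spatial.transform import Rotation as Ro
YAW=-151.3
def state():
    from plant import r
    s=r.get_state(); return s,np.array(s["tcp_pos"]),Ro.from_euler("xyz",s["eef_rot"],degrees=True)
def goalR(tilt,yaw=YAW): # tilt deg: fingers point towards unit +x
    return Ro.from_euler("xyz",[180,0,yaw],degrees=True)*Ro.from_rotvec([0,-tilt,0],degrees=True)
def plan(p,R,gp,gR,smax=.038,tmax=7.8,n=None):
    gp=np.array(gp,float); w=(gR*R.inv()).as_rotvec(degrees=True); d=gp-p
    k=n or max(1,int(np.ceil(max(np.linalg.norm(d)/smax,np.linalg.norm(w)/tmax))))
    rows=[]
    for i in range(k):
        sh=R.inv().apply(d/k)/.04; R2=Ro.from_rotvec(w/k,degrees=True)*R
        tu=(R.inv()*R2).as_rotvec(degrees=True)/8
        rows.append([sh.round(2).tolist(),tu.round(2).tolist()]); R=R2
    return rows
def show(gp,gR,**k):
    s,p,R=state(); print("t",round(s["time_s"],2),"p",p.round(4),"rot",s["eef_rot"].round(2),"q",s["joints"].round(1),"F",s["contact_force"].round(2),"w",round(s["gripper_width"],4))
    for q in plan(p,R,gp,gR,**k): print(q)
def tip(s_p,R): return s_p+R.apply([0,0,.017])
E
python3 - <<'E'
from mv import *
show([.40,0.0,.36],goalR(0))
E
```

```text
t 0.1 p [ 0.1824 -0.6495  0.2427] rot [ 1.7991e+02 -1.0000e-02 -1.6432e+02] q [-57.8  20.6   0.6  -0.  -70.1 -16.5] F [-0.06 -0.31 -0.28] w 0.0877
[[-0.51, 0.75, -0.15], [0.0, 0.0, -0.09]]
[[-0.52, 0.74, -0.15], [0.0, 0.0, -0.09]]
[[-0.52, 0.73, -0.15], [0.0, 0.0, -0.09]]
[[-0.53, 0.73, -0.15], [0.0, 0.0, -0.09]]
[[-0.54, 0.72, -0.15], [0.0, 0.0, -0.09]]
[[-0.55, 0.71, -0.15], [0.0, 0.0, -0.09]]
[[-0.56, 0.71, -0.15], [0.0, 0.0, -0.09]]
[[-0.57, 0.7, -0.15], [0.0, 0.0, -0.09]]
[[-0.58, 0.69, -0.15], [0.0, 0.0, -0.09]]
[[-0.58, 0.69, -0.15], [0.0, 0.0, -0.09]]
[[-0.59, 0.68, -0.15], [0.0, 0.0, -0.09]]
[[-0.6, 0.67, -0.15], [0.0, 0.0, -0.09]]
[[-0.61, 0.67, -0.15], [0.0, 0.0, -0.09]]
[[-0.62, 0.66, -0.15], [0.0, 0.0, -0.09]]
[[-0.62, 0.65, -0.15], [0.0, 0.0, -0.09]]
[[-0.63, 0.64, -0.15], [0.0, 0.0, -0.09]]
[[-0.64, 0.64, -0.15], [0.0, 0.0, -0.09]]
[[-0.65, 0.63, -0.15], [0.0, 0.0, -0.09]]
[[-0.65, 0.62, -0.15], [0.0, 0.0, -0.09]]
```

Emit:
apply_moves:
  targets:
    - [[-0.3,0.5,-0.8],[0,0,-0.1],0]
    - [[-0.5,0.7,-0.5],[0,0,-0.1],0]
    - [[-0.5,0.75,-0.4],[0,0,-0.1],0]
    - [[-0.5,0.75,-0.3],[0,0,-0.1],0]
    - [[-0.5,0.75,-0.3],[0,0,-0.1],0]
  squeeze: 20

```text
time_s: 0.6
tcp_pos: [0.2283, -0.4871, 0.3307]
eef_rot: [179.2, -0.2, -160.5]
contact_force: [1.7, -0.3, 1.3]
gripper_width: 0.0535
```

Emit:
apply_moves:
  targets:
    - [[-0.55,0.75,-0.2],[0,0,-0.1],0]
    - [[-0.55,0.75,-0.2],[0,0,-0.1],0]
    - [[-0.55,0.75,-0.2],[0,0,-0.1],0]
    - [[-0.55,0.75,0],[0,0,-0.1],0]
    - [[-0.55,0.75,0],[0,0,-0.1],0]

```text
time_s: 1.1
tcp_pos: [0.2771, -0.3009, 0.358]
eef_rot: [179.2, -0.0, -156.4]
contact_force: [1.4, 0.5, 0.3]
gripper_width: 0.0131
```

```bash
python3 - <<'E'
from mv import *
show([.40,0.0,.36],goalR(0))
E
```

```text
t 1.1 p [ 0.2771 -0.3009  0.358 ] rot [ 1.7919e+02 -3.0000e-02 -1.5644e+02] q [-20.   -8.7 -17.7  -0.6 -81.6 -46.4] F [1.38 0.54 0.33] w 0.0131
[[-0.65, 0.63, 0.0], [0.01, 0.0, -0.07]]
[[-0.65, 0.62, 0.0], [0.01, 0.0, -0.07]]
[[-0.66, 0.62, 0.0], [0.01, 0.0, -0.07]]
[[-0.67, 0.61, 0.0], [0.01, 0.0, -0.07]]
[[-0.67, 0.6, -0.0], [0.01, 0.0, -0.07]]
[[-0.68, 0.6, -0.0], [0.01, 0.0, -0.07]]
[[-0.68, 0.59, -0.0], [0.01, 0.0, -0.07]]
[[-0.69, 0.58, -0.0], [0.01, 0.0, -0.07]]
[[-0.7, 0.58, -0.0], [0.01, 0.0, -0.07]]
```

Emit:
apply_moves:
  targets:
    - [[-0.7,0.68,0],[0,0,-0.1],0]
    - [[-0.7,0.68,0],[0,0,-0.1],0]
    - [[-0.7,0.65,0],[0,0,-0.1],0]
    - [[-0.7,0.65,0],[0,0,-0.1],0]
    - [[-0.7,0.65,0],[0,0,-0.1],0]

```text
time_s: 1.6
tcp_pos: [0.3464, -0.114, 0.3602]
eef_rot: [179.2, 0.2, -152.4]
contact_force: [1.5, -0.1, -0.3]
gripper_width: 0.0004
```

Emit:
apply_moves:
  targets:
    - [[-0.7,0.6,0],[0,0,-0.05],0]
    - [[-0.7,0.6,0],[0,0,-0.05],0]
    - [[-0.7,0.6,0],[0,0,0],0]
    - [[-0.5,0.5,0],[0,0,0],0]
    - [[0,0,0],[0,0,0],0]

```text
time_s: 2.1
tcp_pos: [0.3948, 0.0256, 0.3615]
eef_rot: [179.2, 0.3, -151.2]
contact_force: [0.5, 0.5, -0.6]
gripper_width: 0.0007
```

```bash
python3 - <<'E'
from mv import *
from plant import r
import cv2
s,p,R=state()
c=r.capture("wrist");cv2.imwrite("pics/w1.png",c["img"]);np.savez("w1.npz",p=p,Rm=R.as_matrix(),**c)
print(c["mount"].round(3).tolist(),c["fx"])
show([.42,0.02,.30],goalR(15))
E
```

```text
[[0.001, 0.96, 0.279, 0.075], [1.0, -0.001, 0.001, -0.002], [0.001, 0.279, -0.96, -0.142], [0.0, 0.0, 0.0, 1.0]] 298.9969013613407
t 2.15 p [0.3944 0.0246 0.3615] rot [ 179.18    0.27 -151.18] q [ 31.8 -10.8 -18.8  -0.8 -81.7 -92.8] F [-1.04 -0.55 -0.4 ] w 0.0003
[[-0.25, -0.22, 0.77], [0.05, -0.92, 0.0]]
[[-0.15, -0.21, 0.79], [0.05, -0.92, 0.0]]
```

View pics/w1.png

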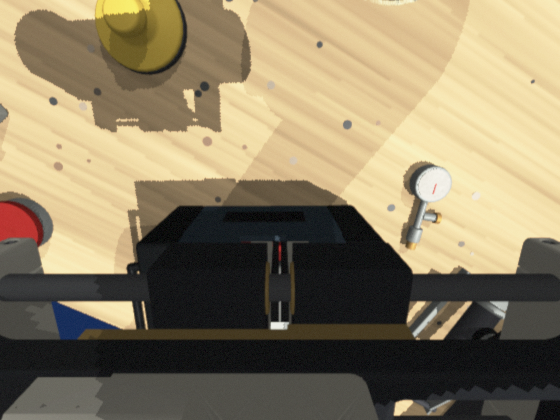

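```bash
python3 - <<'E'
from h import *
c=dict(np.load("w1.npz"))
M=np.eye(4);M[:3,:3]=c["Rm"];M[:3,3]=c["p"]
c["camera_from_world"]=np.linalg.inv(M@c["mount"])
for u,v in((279,242),(279,252),(187,206),(350,206),(140,243),(410,270)): print(u,v,onz(c,u,v,.187).round(4),dep(c,u,v).round(4))
P=np.array([.466,.0465,.187]); ex=np.array([.877,.480]);ey=np.array([-.48,.877])
# front rim/box faces from top depth, in frame at catch
t=dict(np.load("top0.npz")); pts=np.array([dep(t,u,v) for v in range(120,250) for u in range(175,310)])
q=np.c_[(pts[:,:2]-P[:2])@ex,(pts[:,:2]-P[:2])@ey,pts[:,2]]
k=(q[:,2]>.165)&(q[:,2]<.2)&(abs(q[:,1])<140);print(np.percentile(q[k,0],[.5,2,98,99.5]))
k=(q[:,2]>.165)&(q[:,2]<.2)&(q[:,0]>20)&(q[:,0]<160)
print(np.percentile(q[(q[:,2]>.165)&(q[:,2]<.2),1],[.5,2,50,98,99.5]))
h=cv2.cvtColor(t["img"],cv2.COLOR_BGR2HSV)
m=[(u,v) for v in range(200,225) for u in range(240,275) if (h[v,u,0]<8 or h[v,u,0]>172) and h[v,u,1]>150 and h[v,u,2]>90]
X=np.array([onz(t,u,v,.187)[:2]-P[:2] for u,v in m]);print("red ext x",np.percentile(X@ex,[0,5,95,100]),"y",np.percentile(X@ey,[0,5,95,100]))
E
```

```text
279 242 [0.4471 0.0546 0.187 ] [0.4497 0.0562 0.1797]
279 252 [0.458  0.0606 0.187 ] [0.4579 0.0606 0.1873]
187 206 [ 0.4579 -0.0546  0.187 ] [ 0.5229 -0.0752  0.0257]
350 206 [0.372  0.1028 0.187 ] [0.3927 0.1613 0.0289]
140 243 [ 0.5235 -0.0834  0.187 ] [ 0.5304 -0.0859  0.1757]
410 270 [0.4044 0.2081 0.187 ] [0.3467 0.0346 0.4338]
[-0.00975239 -0.00669671  0.19621171  0.27487403]
[-0.14781837 -0.14323139  0.00169682  0.14343403  0.14814449]
red ext x [-0.01031696 -0.0092218   0.00738381  0.00926564] y [-0.02402186 -0.02140897  0.02259742  0.02483916]
```

```bash
cat >> mv.py <<'E'
EX=np.array([.877,.480,0]);EY=np.array([-.480,.877,0])
UO=np.array([.466,.0465,0])+.095*EX   # unit origin
def U(x,y,z): return UO+x*EX+y*EY+np.array([0,0,z])  # m, unit frame -> world
def tipgoal(x,y,z,tilt,**k):
    gR=goalR(tilt); show(U(x,y,z)-gR.apply([0,0,.017]),gR,**k)
def where():
    s,p,R=state(); t=tip(p,R)-UO; print("tip in unit mm",(1000*np.array([t@EX,t@EY,t[2]])).round(1),"rot",s["eef_rot"].round(1),"F",s["contact_force"].round(2),"t",round(s["time_s"],2))
E
python3 - <<'E'
from mv import *
print(UO); where()
tipgoal(-.096,0,.205,8)
E
```

```text
[0.549315 0.0921   0.      ]
tip in unit mm [-168.1   15.4  344.5] rot [ 179.2    0.3 -151.2] F [-1.04 -0.55 -0.4 ] t 2.15
t 2.15 p [0.3944 0.0246 0.3615] rot [ 179.18    0.27 -151.18] q [ 31.8 -10.8 -18.8  -0.8 -81.7 -92.8] F [-1.04 -0.55 -0.4 ] w 0.0003
[[-0.35, -0.09, 0.7], [0.02, -0.19, 0.0]]
[[-0.33, -0.08, 0.71], [0.02, -0.19, 0.0]]
[[-0.31, -0.08, 0.72], [0.02, -0.19, 0.0]]
[[-0.29, -0.08, 0.73], [0.02, -0.19, 0.0]]
[[-0.27, -0.08, 0.73], [0.02, -0.19, 0.0]]
```

Emit:
apply_moves:
  targets:
    - [[-0.45,-0.1,0.7],[0.02,-0.25,0],0]
    - [[-0.4,-0.1,0.7],[0.02,-0.25,0],0]
    - [[-0.35,-0.1,0.7],[0.02,-0.2,0],0]
    - [[-0.3,-0.08,0.7],[0.02,-0.2,0],0]
    - [[0,0,0],[0,0,0],0]

```text
time_s: 2.65
tcp_pos: [0.4603, 0.0419, 0.2503]
eef_rot: [179.9, 7.9, -151.3]
contact_force: [-1.1, 0.2, 0.5]
gripper_width: 0.0006
```

```bash
python3 - <<'E'
from mv import *
where()
tipgoal(-.096,0,.195,8)
E
```

```text
tip in unit mm [-99.9  -1.3 233.4] rot [ 179.9    7.9 -151.3] F [-1.13  0.18  0.47] t 2.65
t 2.65 p [0.4603 0.0419 0.2503] rot [ 179.86    7.86 -151.29] q [ 29.7  -4.9 -29.1  -0.  -57.9 -91. ] F [-1.13  0.18  0.47] w 0.0006
[[0.02, 0.02, 0.48], [0.01, -0.01, 0.0]]
[[0.02, 0.02, 0.48], [0.01, -0.01, 0.0]]
```

Emit:
apply_moves:
  targets:
    - [[-0.02,0.02,0.5],[0,0,0],0]
    - [[0,0,0.45],[0,0,0],0]
    - [[0,0,0],[0,0,0],0]

```text
time_s: 2.95
tcp_pos: [0.4648, 0.0431, 0.2151]
eef_rot: [179.9, 7.8, -151.4]
contact_force: [-0.2, 0.8, 1.0]
gripper_width: 0.0005
```

```bash
python3 - <<'E'
from mv import *
from plant import r
import cv2
where()
tipgoal(-.096,0,.180,8)
c=r.capture("scene");cv2.imwrite("pics/s1.png",cv2.resize(c["img"][140:300,200:400],None,fx=4,fy=3.75))
E
```

```text
tip in unit mm [-95.4  -2.4 198.2] rot [ 179.9    7.8 -151.4] F [-0.23  0.84  0.98] t 2.95
t 2.95 p [0.4648 0.0431 0.2151] rot [ 179.94    7.81 -151.39] q [ 29.6  -2.7 -32.    0.1 -52.8 -91.1] F [-0.23  0.84  0.98] w 0.0005
[[0.08, 0.06, 0.45], [0.01, -0.02, -0.01]]
```

View pics/s1.png

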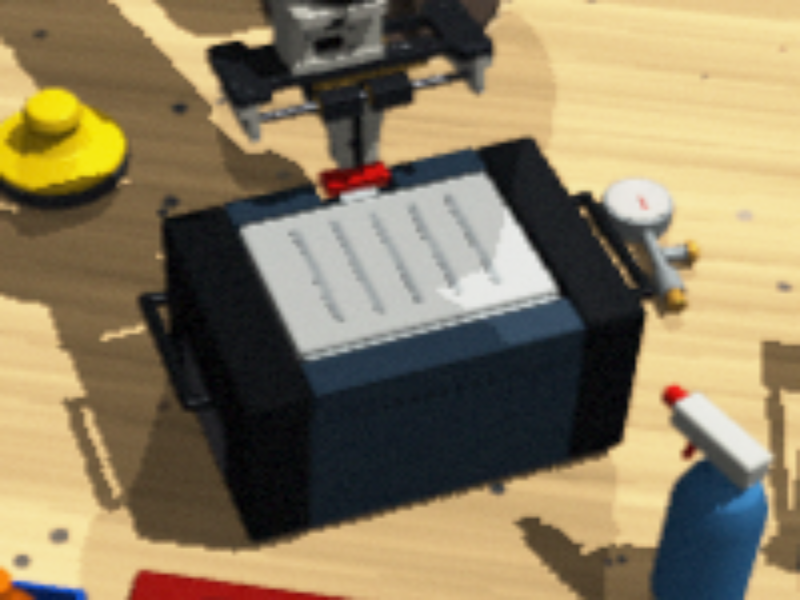

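The closed fingertips stand just behind and above the red catch (enlarged ~355,175), centred on it, and the cover is still shut. Next: press down.

Emit:
apply_moves:
  targets:
    - [[0,0.05,0.25],[0,0,0],0]
    - [[0,0,0.2],[0,0,0],0]
    - [[0,0,0.1],[0,0,0],0]

```text
time_s: 3.3
tcp_pos: [0.4682, 0.0464, 0.1977]
eef_rot: [-180.0, 8.2, -151.4]
contact_force: [-2.8, -1.5, 4.6]
gripper_width: 0.0007
```

```bash
python3 - <<'E'
from mv import *
where()
E
```

```text
tip in unit mm [-90.7  -1.1 180.9] rot [-180.     8.2 -151.4] F [-2.82 -1.45  4.59] t 3.3
```

Emit:
apply_moves:
  targets:
    - [[0.12,0,0.08],[0,0,0],0]
    - [[0.05,0,0.06],[0,0,0],0]
    - [[0,0,0.05],[0,0,0],0]
    - [[0,0,0.05],[0,0,0],0]
    - [[0,0,0.05],[0,0,0],0]

```text
time_s: 3.8
tcp_pos: [0.4682, 0.0463, 0.1965]
eef_rot: [-179.8, 9.0, -151.1]
contact_force: [-14.9, -0.1, 24.5]
gripper_width: 0.0006
```

```bash
python3 - <<'E'
from mv import *
from plant import r
import cv2
where()
c=r.capture("scene");cv2.imwrite("pics/s2.png",cv2.resize(c["img"][140:300,200:400],None,fx=4,fy=3.75))
E
```

```text
tip in unit mm [-90.5  -1.3 179.7] rot [-179.8    9.  -151.1] F [-14.88  -0.07  24.53] t 3.8
```

View pics/s2.png

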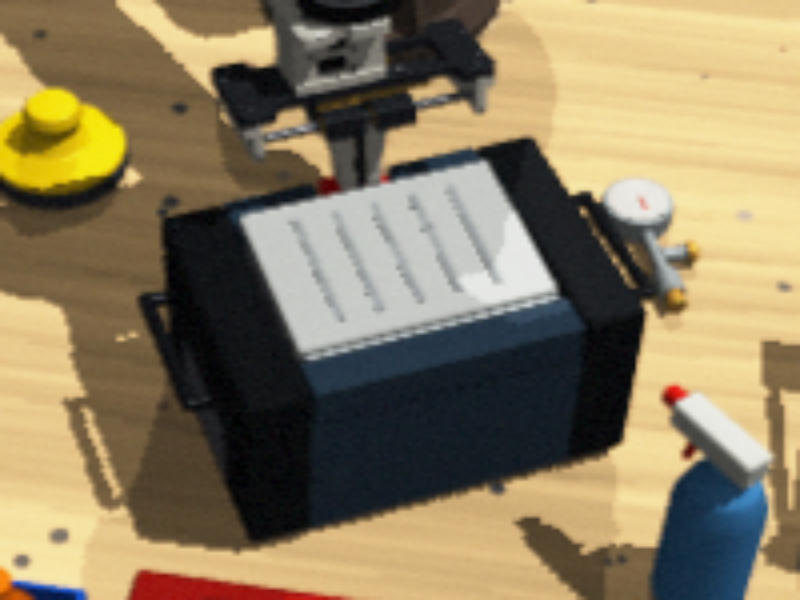

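The catch is down but the cover has not risen: the fingertip sits too far in (x −90.5), over the tongue (reaching −83), and the force is 25 N. I'll lift off and press further out with less tilt.

Emit:
apply_moves:
  targets:
    - [[0,0,-0.4],[0,0,0],0]
    - [[0.1,0,-0.3],[0,0.2,0],0]
    - [[0.15,0.03,0],[0,0.2,0],0]
    - [[0,0,0],[0,0,0],0]

```text
time_s: 4.25
tcp_pos: [0.4552, 0.041, 0.2249]
eef_rot: [-179.8, 6.0, -151.0]
contact_force: [0.3, -0.6, -0.8]
gripper_width: 0.0004
```

```bash
python3 - <<'E'
from mv import *
from plant import r
import cv2
where()
tipgoal(-.101,0,.195,5,n=1)
c=r.capture("scene");cv2.imwrite("pics/s3.png",cv2.resize(c["img"][140:300,200:400],None,fx=4,fy=3.75))
E
```

```text
tip in unit mm [-105.3    0.3  208. ] rot [-179.8    6.  -151. ] F [ 0.34 -0.55 -0.76] t 4.25
t 4.25 p [0.4552 0.041  0.2249] rot [-179.78    5.95 -151.05] q [ 30.3  -3.2 -31.1   0.4 -56.2 -91.6] F [ 0.34 -0.55 -0.76] w 0.0004
[[-0.08, -0.01, 0.34], [-0.02, 0.12, 0.03]]
```

View pics/s3.png

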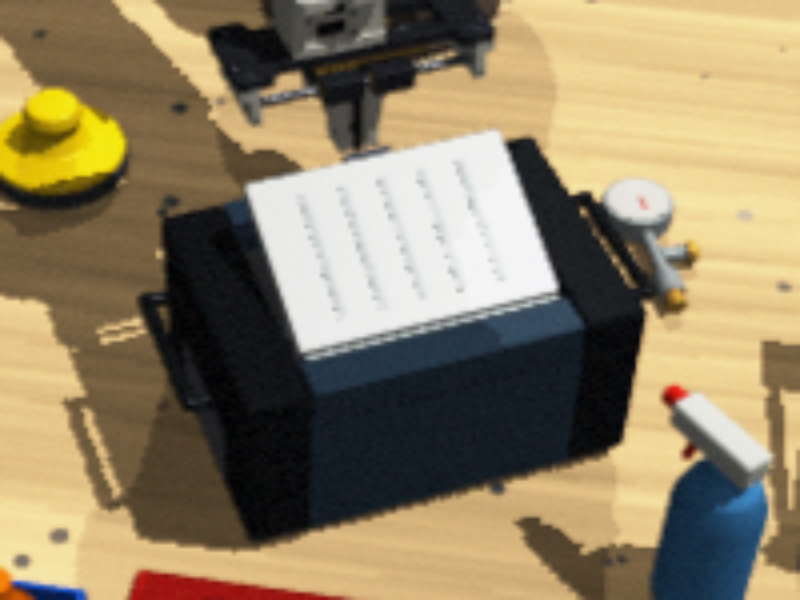

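The cover did spring ajar (its free edge now runs about (250,185)–(500,130) in the enlargement). Now I'll plan the sweep and check reach using a rough linear fit of the arm geometry.

```bash
cat > reach.py <<'E'
import numpy as np
from scipy.optimize import least_squares
D=np.array([[.1824,-.6495,.2427,20.6,.6,-70.1],[.2771,-.3009,.358,-8.7,-17.7,-81.6],[.3944,.0246,.3615,-10.8,-18.8,-81.7],[.4603,.0419,.2503,-4.9,-29.1,-57.9],[.4648,.0431,.2151,-2.7,-32,-52.8],[.4552,.041,.2249,-3.2,-31.1,-56.2]])
OFF=.189
def feat(q2,q3,q5):
    q2,q3,q5=np.radians([q2,q3,q5]);f=q2-q3;p=f-q5
    return [[1,0,np.sin(q2),np.cos(f),np.sin(f),np.cos(p)],[0,1,np.cos(q2),-np.sin(f),np.cos(f),-np.sin(p)]]
A=[];b=[]
for x,y,z,*q in D:
    A+=feat(*q); b+=[np.sqrt(x*x+y*y-OFF**2),z]
A=np.array(A);b=np.array(b)
# mild pull to plausible values keeps it well posed
K=least_squares(lambda k:np.r_[(A@k-b)*300,(k-[0.,.35,.4,.4,0,.25])*1.],[0,.35,.4,.4,0,.25]).x
if __name__=="__main__": print(K.round(3),(A@K-b).round(4))
def ik(x,y,z,tilt):
    rho=np.sqrt(x*x+y*y-OFF**2)
    s=least_squares(lambda q:feat(q[0],q[1],q[0]-q[1]-(90-tilt))@K-[rho,z],[0,-30])
    q2,q3=s.x; return q2,q3,q2-q3-(90-tilt),s.cost
E
python3 reach.py; cat > sweep.py <<'E'
from mv import *
def tipc(th,a,s=.015):
    H=np.array([.068,.172]);a=np.radians(a);r=np.array([-np.cos(th),np.sin(th)]);n=np.array([np.sin(th),np.cos(th)])
    if th<np.pi/2-a: TC=H+.142*r-.006*n+s*np.array([np.sin(a),-np.cos(a)])
    else: TC=H+(.142-s)*r-.006*n
    return TC-.0095*np.array([np.cos(a),np.sin(a)])
E
python3 - <<'E'
from sweep import *; from reach import ik
for a in(30,45,55):
  for th in(.35,.57,1,1.4,1.8,1.9):
    t=tipc(th,a); w=U(t[0],.05,t[1])-goalR(a).apply([0,0,.017]); print(a,th,(t*1000).round(0),np.round(ik(*w,a),1))
E
```

```text
[0.011 0.15  0.597 0.448 0.017 0.329] [-0.     -0.0003 -0.     -0.0002  0.0002  0.0003 -0.0005  0.0003  0.0007
  0.0007 -0.0003 -0.0009]
30 0.35 [-68. 197.] [-12.4 -46.3 -26.1   0. ]
30 0.57 [-56. 226.] [-12.8 -42.4 -30.4   0. ]
30 1 [-14. 271.] [-10.3 -34.4 -36.    0. ]
30 1.4 [ 32. 291.] [ -6.2 -28.2 -38.    0. ]
30 1.8 [ 83. 292.] [ -1.1 -23.5 -37.6   0. ]
30 1.9 [ 95. 289.] [  0.2 -22.6 -37.2   0. ]
45 0.35 [-64. 198.] [-15.8 -56.9  -3.9   0. ]
45 0.57 [-51. 226.] [-16.8 -52.9  -8.9   0. ]
45 1 [-12. 269.] [-15.1 -45.6 -14.5   0. ]
45 1.4 [ 34. 289.] [-10.9 -39.9 -16.1   0. ]
45 1.8 [ 84. 290.] [ -5.5 -35.5 -15.    0. ]
45 1.9 [ 97. 287.] [ -4.1 -34.7 -14.4   0. ]
55 0.35 [-61. 199.] [-15.  -64.4  14.4   0. ]
55 0.57 [-48. 227.] [-17.  -60.3   8.3   0. ]
55 1 [-11. 268.] [-16.1 -53.3   2.1   0. ]
55 1.4 [ 35. 288.] [-12.1 -47.6   0.6   0. ]
55 1.8 [ 86. 289.] [ -6.5 -43.3   1.9   0. ]
55 1.9 [ 98. 286.] [ -4.9 -42.5   2.6   0. ]
```

```bash
python3 - <<'E'
from sweep import *
tipgoal(-.140,.05,.240,38)
E
```

```text
t 4.3 p [0.4555 0.0411 0.2249] rot [-179.77    6.   -151.04] q [ 30.3  -3.2 -31.1   0.4 -56.1 -91.5] F [0.21 0.18 0.9 ] w 0.0002
[[0.2, 0.25, -0.17], [-0.0, -0.8, 0.01]]
[[0.18, 0.25, -0.19], [-0.0, -0.8, 0.01]]
[[0.16, 0.25, -0.21], [-0.0, -0.8, 0.01]]
[[0.14, 0.25, -0.22], [-0.0, -0.8, 0.01]]
[[0.11, 0.25, -0.24], [-0.0, -0.8, 0.01]]
```

Emit:
apply_moves:
  targets:
    - [[0.6,0.2,-0.2],[0,-0.5,0],0]
    - [[0.25,0.3,-0.2],[0,-1,0],0]
    - [[0.1,0.3,-0.2],[0,-1,0],0]
    - [[0.05,0.3,-0.2],[0,-1,0],0]
    - [[0,0.2,-0.2],[0,-0.8,0],0]

```text
time_s: 4.8
tcp_pos: [0.4069, 0.0571, 0.276]
eef_rot: [177.5, 40.9, -151.7]
contact_force: [0.0, -2.2, -3.0]
gripper_width: 0.0002
```

```bash
python3 - <<'E'
from sweep import *
from plant import r
import cv2
where()
for n in("scene","top"):
    c=r.capture(n);np.savez(n+"4.npz",**c); cv2.imwrite(f"pics/{n}4.png",cv2.resize(c["img"][140:300,200:400] if n=="scene" else c["img"][110:270,150:350],None,fx=4,fy=3.75))
E
```

```text
tip in unit mm [-130.6   38.3  263.2] rot [ 177.5   40.9 -151.7] F [ 0.04 -2.21 -2.97] t 4.8
```

View pics/scene4.png

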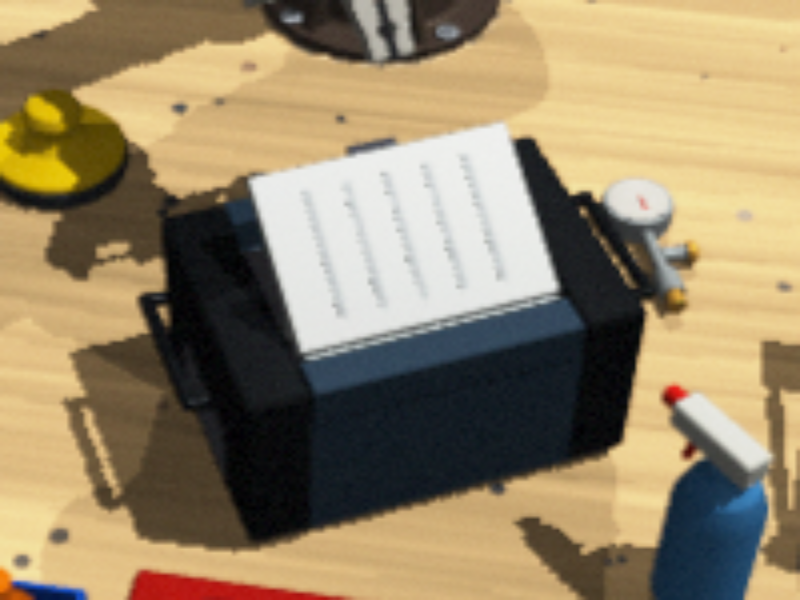

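View pics/top4.png

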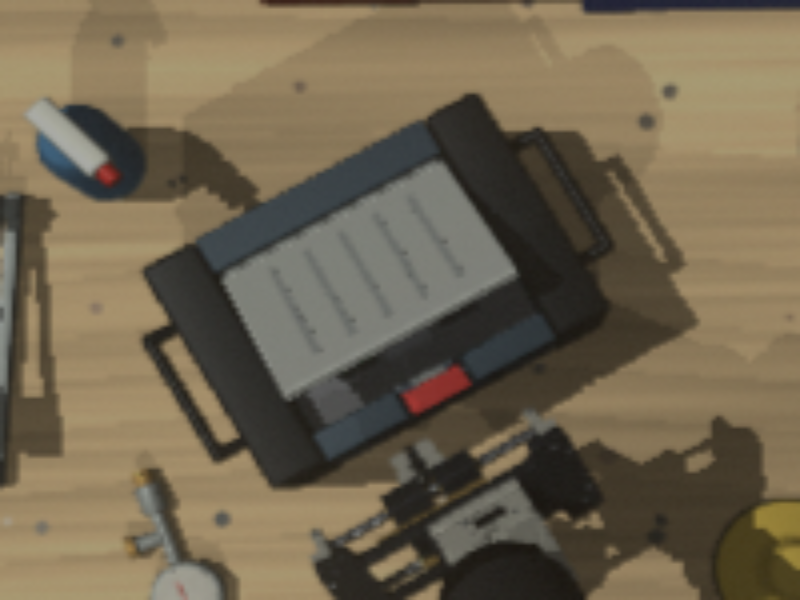

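The cover stands ajar in both views: its free edge in the top view runs from about (290,398) to (517,270), the catch is up again, and the unit has not moved. I'll check the angle and plan the entry.

```bash
python3 - <<'E'
from sweep import *; from h import *
for n,w in(("top",(135,225,190,300)),("scene",(165,245,255,345))):
    c=dict(np.load(n+"4.npz")); h=cv2.cvtColor(c["img"],cv2.COLOR_BGR2HSV)
    P=np.array([dep(c,u,v)-UO for v in range(w[0],w[1]) for u in range(w[2],w[3]) if h[v,u,1]<60 and h[v,u,2]>100])
    q=np.c_[P@EX,P@EY,P[:,2]]; q=q[(q[:,0]>-.07)&(q[:,0]<.065)&(q[:,2]>.17)&(abs(q[:,1])<.1)]
    k=np.polyfit(q[:,0],q[:,2],1); print(n,len(q),"angle",np.arctan(-k[0]),"z at 68mm",np.polyval(k,.068),"x,y ext",np.percentile(q[:,0],[1,99]),np.percentile(q[:,1],[1,99]),"zmax",np.percentile(q[:,2],99))
print(tipc(.3,38),tipc(.57,38))
tipgoal(-.110,.05,.225,38)
E
```

```text
top 2257 angle 0.5796506109692207 z at 68mm 0.17883698477018967 x,y ext [-0.04951269  0.06357461] [-0.09382556  0.09504347] zmax 0.2563325337048187
scene 3101 angle 0.5800180078876767 z at 68mm 0.18028228471721913 x,y ext [-0.04750422  0.06406935] [-0.09721023  0.09277057] zmax 0.2549605578713302
[-0.06768208  0.19056291] [-0.05303891  0.2259074 ]
t 4.9 p [0.4034 0.051  0.2683] rot [ 178.     40.17 -151.4 ] q [  40.2  -32.9  -58.3   12.9  -25.3 -110.6] F [-1.37 -1.52 -2.59] w 0.0004
[[-0.02, 0.18, 0.51], [0.12, 0.14, -0.0]]
[[-0.03, 0.19, 0.51], [0.12, 0.14, -0.0]]
```

```bash
python3 - <<'E'
from sweep import *; from reach import ik
for x,y,z,a in((-.11,-.045,.225,32),(-.12,-.045,.235,32),(-.11,-.045,.225,36)): print(np.round(ik(*(U(x,y,z)-goalR(a).apply([0,0,.017])),a),1))
where()
tipgoal(-.115,-.045,.230,32)
E
```

```text
[-15.2 -45.  -28.3   0. ]
[-16.9 -44.5 -30.4   0. ]
[-16.7 -47.8 -22.9   0. ]
tip in unit mm [-136.7   34.6  255.3] rot [ 178.    40.2 -151.4] F [-1.37 -1.52 -2.59] t 4.9
t 4.9 p [0.4034 0.051  0.2683] rot [ 178.     40.17 -151.4 ] q [  40.2  -32.9  -58.3   12.9  -25.3 -110.6] F [-1.37 -1.52 -2.59] w 0.0004
[[-0.02, -0.67, 0.26], [0.08, 0.34, 0.0]]
[[-0.04, -0.66, 0.26], [0.08, 0.34, 0.0]]
[[-0.05, -0.66, 0.27], [0.08, 0.34, 0.0]]
```

Emit:
apply_moves:
  targets:
    - [[-0.05,-0.6,0.1],[0.08,0.4,0],0]
    - [[-0.05,-0.8,0.2],[0.08,0.4,0],0]
    - [[-0.05,-0.7,0.35],[0.08,0.3,0],0]
    - [[0,-0.2,0.3],[0,0,0],0]
    - [[0,0,0],[0,0,0],0]

```text
time_s: 5.4
tcp_pos: [0.4629, -0.0116, 0.2333]
eef_rot: [179.9, 31.6, -151.3]
contact_force: [-0.8, 0.2, 0.1]
gripper_width: 0.0003
```

```bash
python3 - <<'E'
from sweep import *
where()
print(tipc(.25,32),tipc(.57,32))
t=tipc(.25,32,.02)
tipgoal(t[0],-.045,t[1],32)
E
```

```text
tip in unit mm [-116.7  -49.5  218.8] rot [ 179.9   31.6 -151.3] F [-0.78  0.16  0.07] t 5.4
[-0.07117766  0.18356293] [-0.0548954   0.22582139]
t 5.4 p [ 0.4629 -0.0116  0.2333] rot [ 179.86   31.64 -151.31] q [ 17.6 -14.  -40.8 -11.1 -32.6 -71.1] F [-0.78  0.16  0.07] w 0.0003
[[-0.25, 0.05, 0.74], [0.01, -0.02, -0.0]]
[[-0.25, 0.06, 0.74], [0.01, -0.02, -0.0]]
```

```bash
python3 - <<'E'
from sweep import *
t=tipc(.45,32); print(t)
tipgoal(t[0]-.004,-.045,t[1],32)
prev=None; gR=goalR(32)
for th in np.arange(.45,1.96,.15):
    t=tipc(th,32); w=U(t[0],-.045,t[1])
    if prev is not None: print(round(th,2),(t*1000).round(0),(gR.inv().apply(w-prev)/.04).round(2))
    prev=w
E
```

```text
[-0.06258095  0.21060747]
t 5.4 p [ 0.4629 -0.0116  0.2333] rot [ 179.86   31.64 -151.31] q [ 17.6 -14.  -40.8 -11.1 -32.6 -71.1] F [-0.78  0.16  0.07] w 0.0003
[[-0.48, 0.06, 0.42], [0.01, -0.02, -0.0]]
[[-0.48, 0.06, 0.42], [0.01, -0.02, -0.0]]
0.6 [-53. 229.] [-0.46 -0.   -0.27]
0.75 [-40. 247.] [-0.49 -0.   -0.2 ]
0.9 [-25. 262.] [-0.52 -0.   -0.12]
1.05 [ -8. 274.] [-0.52 -0.   -0.04]
1.2 [  8. 283.] [-0.48 -0.    0.03]
1.35 [ 26. 290.] [-0.47 -0.    0.1 ]
1.5 [ 45. 293.] [-0.44 -0.    0.17]
1.65 [ 64. 294.] [-0.41 -0.    0.23]
1.8 [ 83. 292.] [-0.37 -0.    0.29]
1.95 [101. 287.] [-0.33 -0.    0.35]
```

Emit:
apply_moves:
  targets:
    - [[-0.4,0.06,0.6],[0,0,0],0]
    - [[-0.45,0.06,0.4],[0,0,0],0]
    - [[-0.1,0,0],[0,0,0],0]

```text
time_s: 5.7
tcp_pos: [0.5059, 0.017, 0.2141]
eef_rot: [179.8, 31.0, -151.6]
contact_force: [-1.5, 0.1, 0.7]
gripper_width: 0.0004
```

```bash
python3 - <<'E'
from sweep import *
where()
from plant import r
import cv2
c=r.capture("top"); cv2.imwrite(f"pics/top5.png",cv2.resize(c["img"][110:270,150:350],None,fx=4,fy=3.75))
E
```

```text
tip in unit mm [-65.4 -45.  199.6] rot [ 179.8   31.  -151.6] F [-1.5   0.12  0.7 ] t 5.7
```

View pics/top5.png

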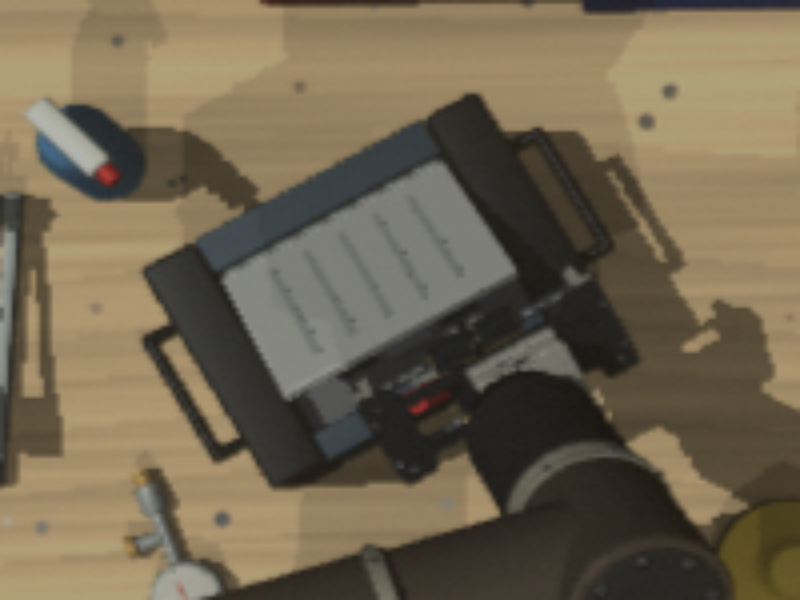

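The finger is under the cover's free edge at the right half (about (470,320)) with the gripper body clear of the cover. Next: sweep up along the arc.

Emit:
apply_moves:
  targets:
    - [[-0.4,0,-0.35],[0,0,0],0]
    - [[-0.46,0,-0.35],[0,0,0],0]
    - [[-0.48,0,-0.25],[0,0,0],0]
    - [[-0.5,0,-0.2],[0,0,0],0]

```text
time_s: 6.15
tcp_pos: [0.5329, 0.0343, 0.2878]
eef_rot: [179.5, 30.2, -151.7]
contact_force: [0.2, -0.1, -0.5]
gripper_width: 0.0005
```

```bash
python3 - <<'E'
from sweep import *
where()
from plant import r
import cv2
c=r.capture("scene"); cv2.imwrite(f"pics/s6.png",cv2.resize(c["img"][100:300,180:420],None,fx=3,fy=3))
E
```

```text
tip in unit mm [-33.6 -42.7 273.1] rot [ 179.5   30.2 -151.7] F [ 0.19 -0.13 -0.52] t 6.15
```

View pics/s6.png

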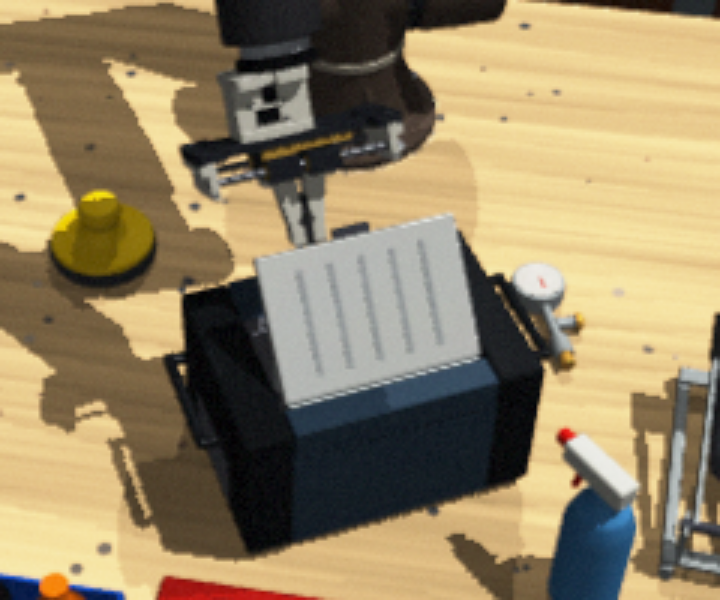

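The tip rose slightly too high (z 273 at x −34) and slipped out over the edge, so the cover fell back to about ajar. I'll go back out, enter deeper, and sweep with more forward motion and less lift.

```bash
python3 - <<'E'
from sweep import *
gR=goalR(32)
p0=tip(*state()[1:])
pts=[(-.085,.275),(-.088,.215),tuple(tipc(.40,32,.035))]
prev=p0
for t in pts:
    w=U(t[0],-.045,t[1]); print(np.round(t,3),(gR.inv().apply(w-prev)/.04).round(2)); prev=w
for th in np.arange(.55,1.96,.15):
    t=tipc(th,32,.035); w=U(t[0],-.045,t[1])
    print(round(th,2),(t*1000).round(0),(gR.inv().apply(w-prev)/.04).round(2)); prev=w
E
```

```text
[-0.085  0.275] [ 1.18 -0.04 -0.68]
[-0.088  0.215] [0.86 0.   1.23]
[-0.055  0.187] [-0.34 -0.    1.03]
0.55 [-46. 206.] [-0.45 -0.   -0.29]
0.7 [-34. 224.] [-0.48 -0.   -0.22]
0.85 [-20. 240.] [-0.51 -0.   -0.15]
1.0 [ -3. 254.] [-0.53 -0.   -0.07]
1.15 [ 11. 262.] [-0.41 -0.    0.  ]
1.3 [ 26. 268.] [-0.4  -0.    0.06]
1.45 [ 41. 272.] [-0.38 -0.    0.12]
1.6 [ 57. 274.] [-0.36 -0.    0.18]
1.75 [ 73. 273.] [-0.33 -0.    0.23]
1.9 [ 89. 270.] [-0.29 -0.    0.28]
```

Emit:
apply_moves:
  targets:
    - [[0.4,0,-0.7],[0,-0.1,0],0]
    - [[0.85,0,0],[0,-0.1,0],0]
    - [[0.5,0,0.4],[0,0,0],0]
    - [[0.3,-0.05,0.7],[0,0,0],0]
    - [[0,0,0],[0,0,0],0]

```text
time_s: 6.7
tcp_pos: [0.477, 0.0031, 0.2349]
eef_rot: [179.7, 32.2, -151.4]
contact_force: [0.3, 0.4, -0.2]
gripper_width: 0.0006
```

```bash
python3 - <<'E'
from sweep import *
where()
t=tipc(.4,32,.035);tipgoal(t[0],-.045,t[1],32)
from plant import r
import cv2
c=r.capture("scene"); cv2.imwrite(f"pics/s7.png",cv2.resize(c["img"][100:300,180:420],None,fx=3,fy=3))
E
```

```text
tip in unit mm [-97.1 -43.3 220.5] rot [ 179.7   32.2 -151.4] F [ 0.32  0.37 -0.17] t 6.7
t 6.7 p [0.477  0.0031 0.2349] rot [ 179.74   32.18 -151.39] q [ 19.6 -12.9 -40.7  -9.8 -30.8 -73.9] F [ 0.32  0.37 -0.17] w 0.0006
[[-0.23, -0.02, 0.64], [0.01, 0.01, -0.0]]
[[-0.23, -0.02, 0.64], [0.01, 0.01, -0.0]]
```

View pics/s7.png

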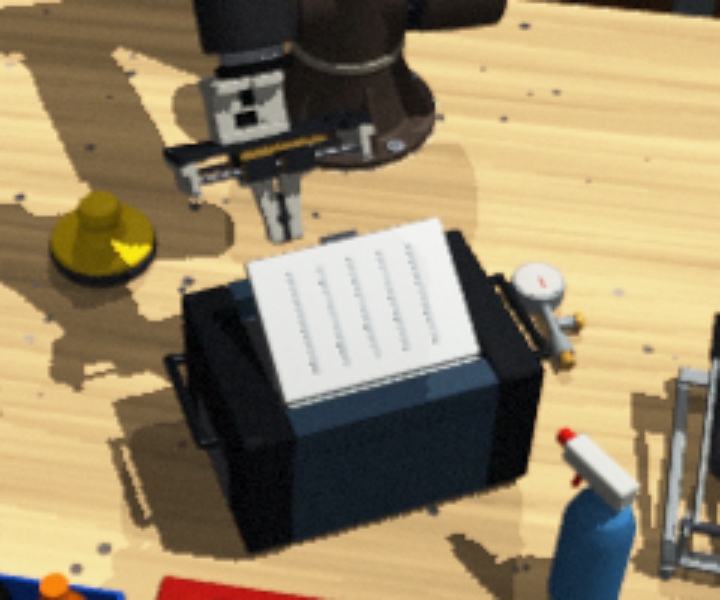

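The cover is back at ajar and the finger stands in front of its edge at about (285,240). Next I'll enter deeper.

Emit:
apply_moves:
  targets:
    - [[-0.25,0,0.65],[0,0,0],0]
    - [[-0.25,0,0.65],[0,0,0],0]
    - [[-0.1,0,0.15],[0,0,0],0]
    - [[-0.4,0,-0.15],[0,0,0],0]

```text
time_s: 7.15
tcp_pos: [0.5332, 0.0338, 0.2194]
eef_rot: [179.9, 32.5, -151.2]
contact_force: [-0.4, -0.2, -3.0]
gripper_width: 0.0007
```

```bash
python3 - <<'E'
from sweep import *
where()
p=tip(*state()[1:])
gR=goalR(32)
for th in (.7,.85,1.0):
    t=tipc(th,32,.035); w=U(t[0],-.045,t[1])
    print(round(th,2),(t*1000).round(0),(gR.inv().apply(w-p)/.04).round(2)); p=w
E
```

```text
tip in unit mm [-33.  -43.4 205.1] rot [ 179.9   32.5 -151.2] F [-0.36 -0.2  -3.01] t 7.15
0.7 [-34. 224.] [-0.23 -0.04 -0.42]
0.85 [-20. 240.] [-0.51 -0.   -0.15]
1.0 [ -3. 254.] [-0.53 -0.   -0.07]
```

Contact of about 3 N shows on the finger. I'll follow the arc two rows at a time.

Emit:
apply_moves:
  targets:
    - [[-0.3,0,-0.25],[0,0,0],0]
    - [[-0.45,0,-0.15],[0,0,0],0]

```text
time_s: 7.35
tcp_pos: [0.5482, 0.042, 0.2532]
eef_rot: [-180.0, 32.4, -151.1]
contact_force: [-0.3, -0.2, -0.9]
gripper_width: 0.0003
```

```bash
python3 - <<'E'
from sweep import *
where()
p=tip(*state()[1:])
gR=goalR(32)
for th in (.85,1.0,1.15,1.3,1.45):
    t=tipc(th,32,.035); w=U(t[0],-.045,t[1])
    print(round(th,2),(t*1000).round(0),(gR.inv().apply(w-p)/.04).round(2)); p=w
from plant import r
import cv2
c=r.capture("scene"); cv2.imwrite(f"pics/s8.png",cv2.resize(c["img"][100:300,180:420],None,fx=3,fy=3))
E
```

```text
tip in unit mm [-15.9 -43.4 238.8] rot [-180.    32.4 -151.1] F [-0.31 -0.19 -0.87] t 7.35
0.85 [-20. 240.] [ 0.06 -0.04 -0.08]
1.0 [ -3. 254.] [-0.53 -0.   -0.07]
1.15 [ 11. 262.] [-0.41 -0.    0.  ]
1.3 [ 26. 268.] [-0.4  -0.    0.06]
1.45 [ 41. 272.] [-0.38 -0.    0.12]
```

View pics/s8.png

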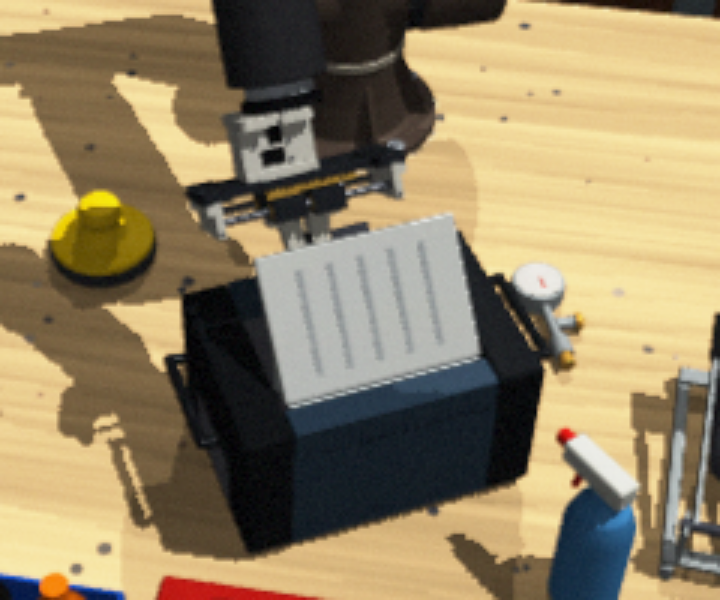

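The finger is behind and under the edge, and the cover is visibly lifting. I'll continue.

Emit:
apply_moves:
  targets:
    - [[-0.5,0,-0.1],[0,0,0],0]
    - [[-0.42,0,0],[0,0,0],0]
    - [[-0.4,0,0.04],[0,0,0],0]

```text
time_s: 7.7
tcp_pos: [0.5892, 0.0637, 0.2958]
eef_rot: [-179.7, 33.0, -151.0]
contact_force: [-0.0, 0.1, -1.4]
gripper_width: 0.0008
```

```bash
python3 - <<'E'
from sweep import *
where()
p=tip(*state()[1:])
gR=goalR(32)
for th in (1.3,1.45,1.6,1.75,1.9):
    t=tipc(th,32,.035); w=U(t[0],-.045,t[1])
    print(round(th,2),(t*1000).round(0),(gR.inv().apply(w-p)/.04).round(2)); p=w
from plant import r
import cv2
c=r.capture("scene"); cv2.imwrite(f"pics/s9.png",cv2.resize(c["img"][100:300,180:420],None,fx=3,fy=3))
E
```

```text
tip in unit mm [ 30.6 -44.1 281.5] rot [-179.7   33.  -151. ] F [-0.01  0.13 -1.38] t 7.7
1.3 [ 26. 268.] [ 0.28 -0.02  0.21]
1.45 [ 41. 272.] [-0.38 -0.    0.12]
1.6 [ 57. 274.] [-0.36 -0.    0.18]
1.75 [ 73. 273.] [-0.33 -0.    0.23]
1.9 [ 89. 270.] [-0.29 -0.    0.28]
```

View pics/s9.png

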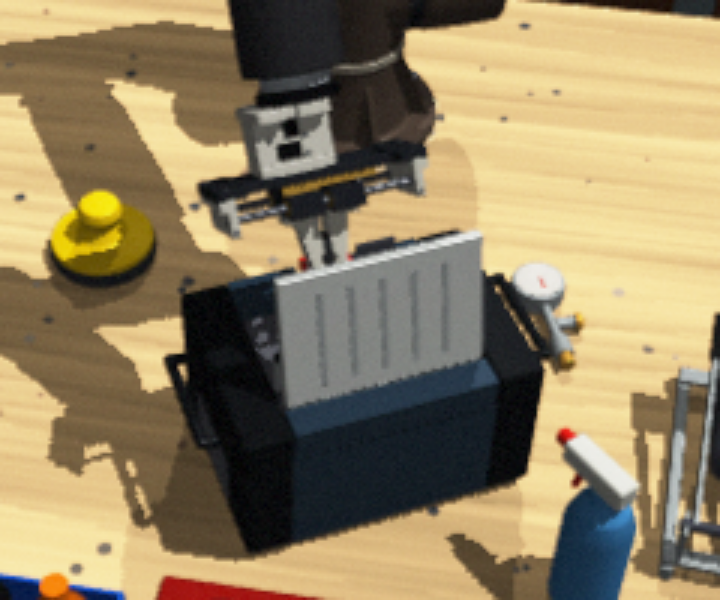

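The cover is at about 1.3–1.4 rad with the fingertip on its inner face. Now forward past upright, lowering slightly.

Emit:
apply_moves:
  targets:
    - [[-0.35,0,0.22],[0,0,0],0]
    - [[-0.33,0,0.22],[0,0,0],0]
    - [[-0.3,0,0.22],[0,0,0],0]

```text
time_s: 8.05
tcp_pos: [0.6344, 0.0879, 0.3042]
eef_rot: [-179.5, 33.5, -150.8]
contact_force: [0.0, 0.5, 0.1]
gripper_width: 0.0006
```

```bash
python3 - <<'E'
from sweep import *
where()
from plant import r
import cv2
c=r.capture("scene"); cv2.imwrite(f"pics/s10.png",cv2.resize(c["img"][100:300,180:420],None,fx=3,fy=3))
E
```

```text
tip in unit mm [ 81.9 -44.6 290. ] rot [-179.5   33.5 -150.8] F [0.02 0.47 0.1 ] t 8.05
```

View pics/s10.png

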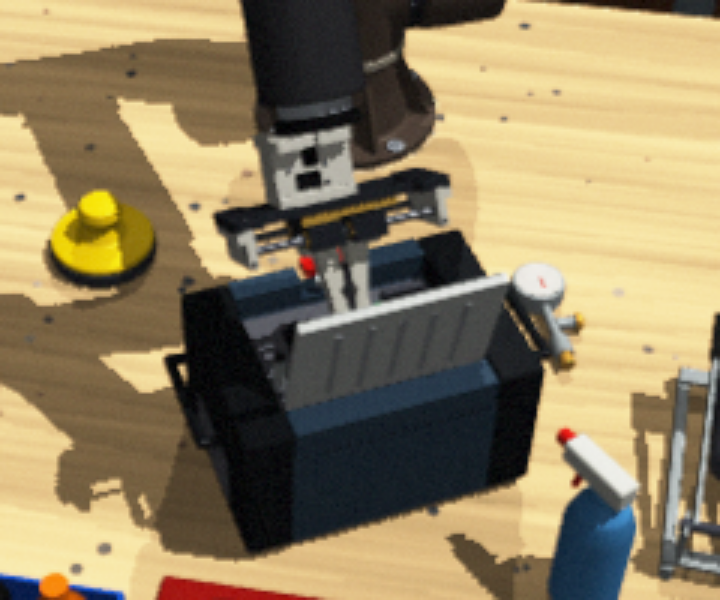

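The cover leans past upright. I'll withdraw the finger back and bring the tool to vertical, clear of the unit, so the top camera can see the switches.

```bash
python3 - <<'E'
from sweep import *
tipgoal(-.100,.0,.30,5)
E
```

```text
t 8.1 p [0.6362 0.0889 0.304 ] rot [-179.46   33.54 -150.79] q [ 23.9  -0.2 -23.3  -4.4 -33.5 -81.9] F [2.95 0.05 2.01] w 0.0004
[[0.7, 0.23, -0.54], [-0.01, 0.71, 0.01]]
[[0.75, 0.23, -0.47], [-0.01, 0.71, 0.01]]
[[0.79, 0.23, -0.39], [-0.01, 0.71, 0.01]]
[[0.83, 0.22, -0.31], [-0.01, 0.71, 0.01]]
[[0.85, 0.22, -0.23], [-0.01, 0.71, 0.01]]
```

Emit:
apply_moves:
  targets:
    - [[0.75,0,-0.5],[0,0.1,0],0]
    - [[0.75,0.2,-0.5],[0,0.8,0],0]
    - [[0.8,0.25,-0.4],[0,0.8,0],0]
    - [[0.85,0.25,-0.3],[0,0.8,0],0]
    - [[0.9,0.25,-0.3],[0,0.8,0],0]

```text
time_s: 8.6
tcp_pos: [0.4547, 0.0318, 0.3079]
eef_rot: [-179.4, 6.0, -151.2]
contact_force: [-0.5, 0.7, -1.7]
gripper_width: 0.0005
```

Emit:
apply_moves:
  targets:
    - [[0.9,0,-0.1],[0,0.2,0],0]
    - [[0.9,0,-0.1],[0,0,0],0]
    - [[0,0,0],[0,0,0],0]
    - [[0,0,0],[0,0,0],0]

```text
time_s: 9.0
tcp_pos: [0.3885, -0.0039, 0.3116]
eef_rot: [-179.4, 4.2, -151.2]
contact_force: [-0.3, -0.0, 0.1]
gripper_width: 0.0005
```

```bash
python3 - <<'E'
from sweep import *
from plant import r
import cv2
where()
for n in("scene","top"):
    c=r.capture(n);np.savez(n+"11.npz",**c); cv2.imwrite(f"pics/{n}11.png",cv2.resize(c["img"][100:300,180:420] if n=="scene" else c["img"][110:270,150:350],None,fx=3 if n=="scene" else 4,fy=3 if n=="scene" else 3.75))
E
```

```text
tip in unit mm [-185.9   -7.2  294.7] rot [-179.4    4.2 -151.2] F [-0.27 -0.02  0.13] t 9.0
```

View pics/scene11.png

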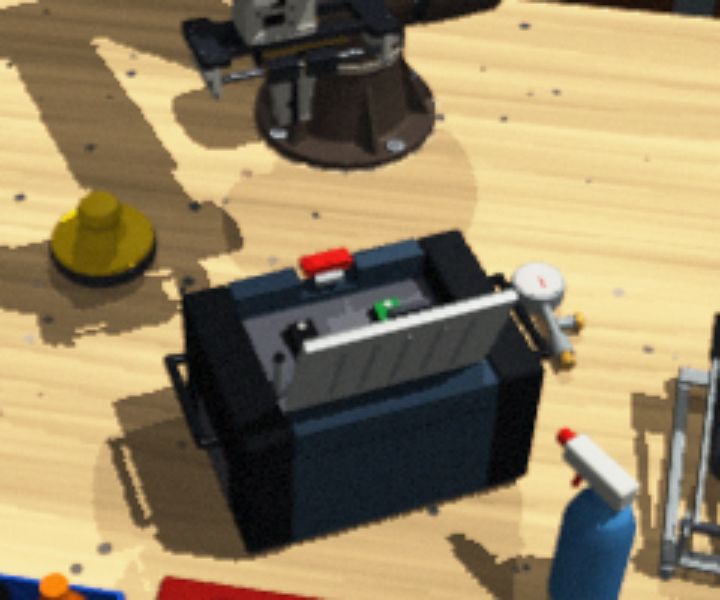

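View pics/top11.png

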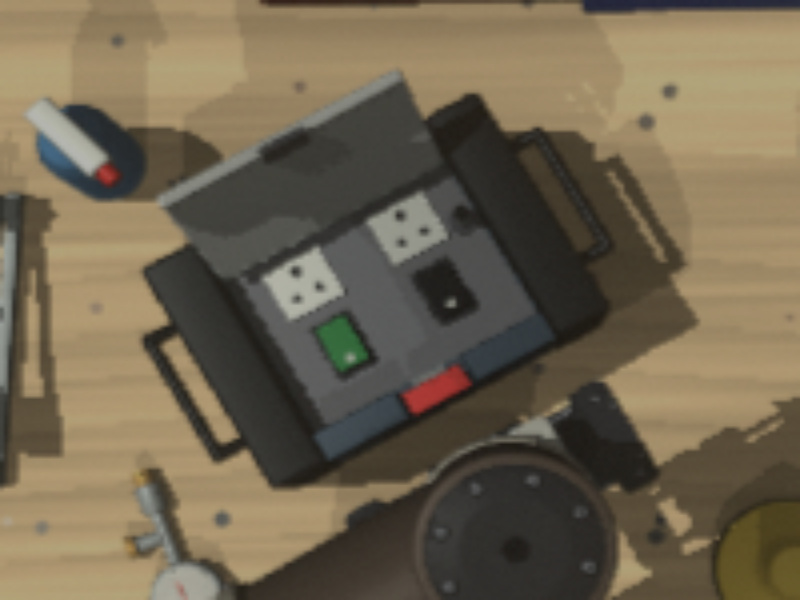

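The cover stands open. In the top view the green rocker is at (343,343) with its white dot at (350,357) towards the catch, and the black one is at (445,292). In the scene view the green dot is near (390,305). Next I'll measure the green dot from both views.

```bash
python3 - <<'E'
from sweep import *; from h import *
cc={}
for n,w in(("top",(110,270,150,350)),("scene",(190,215,290,330))):
    c=dict(np.load(n+"11.npz"));cc[n]=c; h=cv2.cvtColor(c["img"],cv2.COLOR_BGR2HSV)
    W=np.zeros(h.shape[:2],bool);W[w[0]:w[1],w[2]:w[3]]=1
    g=W&(h[...,0]>45)&(h[...,0]<85)&(h[...,1]>100)&(h[...,2]>40)
    b,_=blobs(g,8);print(n,b)
    if n=="top":
        ct=max(cv2.findContours(g.astype(np.uint8),0,2)[0],key=cv2.contourArea)
        P=np.array([onz(c,u,v,.16)[:2] for u,v in ct[:,0]])*1000
        print(cv2.minAreaRect(P.astype(np.float32)))
    bb=max(b,key=lambda x:x[1]); x=onz(c,*bb[2],.158)-UO; print("unit",[(x@EX).round(4),(x@EY).round(4)],dep(c,*bb[2]))
    # white dot near it
    u0,v0=bb[2].astype(int); sub=c["img"][v0-6:v0+10,u0-8:u0+9].astype(int); bg=np.abs(sub.max(2)-sub.min(2)); 
    s=h[v0-8:v0+10,u0-8:u0+9]; d=(s[...,1]<90)&(s[...,2]>130); print([(u0-8+j,v0-8+i) for i,j in np.argwhere(d)])
t=cc["top"]; u,v=150+350/4,110+357/3.75
for z in(.161,): x=onz(t,u,v,z)-UO; print("dot top",(x@EX*1000).round(1),(x@EY*1000).round(1),dep(t,u,v))
u2,v2=180+390/3,100+303/3
print(two(t,(u,v),cc["scene"],(u2,v2)))
x=U(-.041,.045,.161);print("expected",x)
E
python3 - <<'E'
import cv2,numpy as np
c=dict(np.load("scene11.npz"))
cv2.imwrite("pics/s11z.png",cv2.resize(c["img"][180:220,270:340],None,fx=11,fy=11,interpolation=cv2.INTER_NEAREST))
E
```

```text
top [(1, np.int32(93), array([235.1, 200.9]))]
((506.5263977050781, 120.42085266113281), (40.33643341064453, 24.89198112487793), 25.607524871826172)
unit [np.float64(-0.0229), np.float64(0.045)] [0.50798291 0.12105565 0.15312996]
[(np.int64(227), np.int64(192)), (np.int64(228), np.int64(192)), (np.int64(237), np.int64(204)), (np.int64(236), np.int64(205)), (np.int64(237), np.int64(205)), (np.int64(238), np.int64(205)), (np.int64(237), np.int64(206))]
scene [(2, np.int32(26), array([306.8, 203.2]))]
unit [np.float64(-0.0337), np.float64(0.0368)] [0.50396649 0.10840169 0.15996185]
[(np.int64(308), np.int64(200)), (np.int64(309), np.int64(200)), (np.int64(308), np.int64(201)), (np.int64(309), np.int64(201)), (np.int64(310), np.int64(201)), (np.int64(309), np.int64(202)), (np.int64(309), np.int64(206)), (np.int64(312), np.int64(206)), (np.int64(313), np.int64(206)), (np.int64(314), np.int64(206)), (np.int64(299), np.int64(207)), (np.int64(306), np.int64(207)), (np.int64(307), np.int64(207)), (np.int64(308), np.int64(207)), (np.int64(309), np.int64(207)), (np.int64(310), np.int64(207)), (
[... 1550 characters left out ...]
 np.int64(210)), (np.int64(310), np.int64(210)), (np.int64(298), np.int64(211)), (np.int64(299), np.int64(211)), (np.int64(300), np.int64(211)), (np.int64(301), np.int64(211)), (np.int64(302), np.int64(211)), (np.int64(303), np.int64(211)), (np.int64(304), np.int64(211)), (np.int64(305), np.int64(211)), (np.int64(306), np.int64(211)), (np.int64(298), np.int64(212)), (np.int64(299), np.int64(212)), (np.int64(300), np.int64(212)), (np.int64(301), np.int64(212)), (np.int64(302), np.int64(212)), (np.int64(303), np.int64(212))]
dot top -38.6 45.0 [0.49392655 0.11313758 0.16026127]
(array([0.49368316, 0.11489748, 0.16002752]), np.float64(0.003505525374342466))
expected [0.491758 0.111885 0.161   ]
```

View pics/s11z.png

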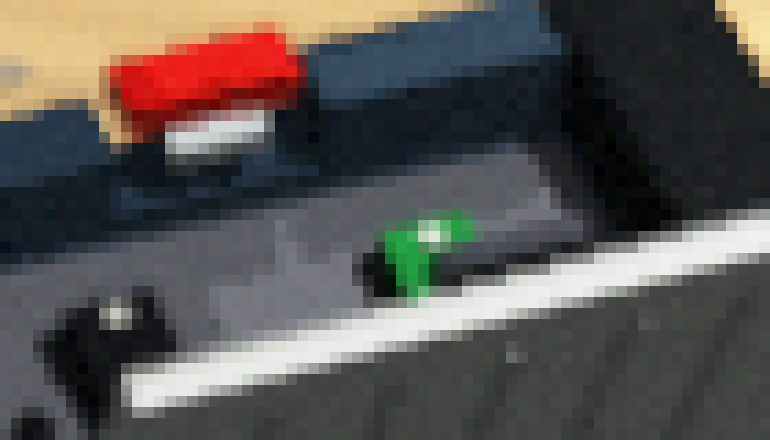

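Both views give the dot at unit (−39…−41, 45) mm, 160 mm high, matching the expected 161 mm. I'll move above it with the tool vertical.

```bash
python3 - <<'E'
from sweep import *; from reach import ik
print(np.round(ik(*U(-.043,.045,.175),0),1))
tipgoal(-.043,.045,.28,0)
E
```

```text
[  7.1 -27.1 -55.7   0. ]
t 9.1 p [ 0.3888 -0.0037  0.3114] rot [-179.36    4.17 -151.16] q [ 29.8 -13.5 -27.8   0.7 -71.5 -91.2] F [0.29 0.17 0.35] w 0.0002
[[-0.71, 0.26, 0.12], [-0.02, 0.1, 0.0]]
[[-0.71, 0.26, 0.11], [-0.02, 0.1, 0.0]]
[[-0.72, 0.26, 0.1], [-0.02, 0.1, 0.0]]
[[-0.72, 0.26, 0.09], [-0.02, 0.1, 0.0]]
[[-0.72, 0.26, 0.08], [-0.02, 0.1, 0.0]]
```

Emit:
apply_moves:
  targets:
    - [[-0.75,0.3,0.1],[-0.02,0.1,0],0]
    - [[-0.75,0.3,0.1],[-0.02,0.1,0],0]
    - [[-0.75,0.27,0.1],[-0.02,0.1,0],0]
    - [[-0.75,0.26,0.1],[-0.02,0.1,0],0]
    - [[-0.72,0.26,0.1],[-0.02,0.1,0],0]

```text
time_s: 9.6
tcp_pos: [0.4979, 0.1205, 0.2981]
eef_rot: [179.9, 0.2, -151.3]
contact_force: [0.5, -1.1, 0.0]
gripper_width: 0.0003
```

```bash
python3 - <<'E'
from sweep import *
where(); tipgoal(-.043,.045,.19,0)
E
```

```text
tip in unit mm [-31.4  49.6 281.1] rot [ 179.9    0.2 -151.3] F [ 0.45 -1.14  0.03] t 9.6
t 9.6 p [0.4979 0.1205 0.2981] rot [ 179.87    0.19 -151.34] q [ 35.5   3.1 -14.5  -0.1 -72.2 -96.8] F [ 0.45 -1.14  0.03] w 0.0003
[[0.1, -0.04, 0.76], [0.01, 0.01, -0.0]]
[[0.1, -0.04, 0.76], [0.01, 0.01, -0.0]]
[[0.1, -0.04, 0.76], [0.01, 0.01, -0.0]]
```

Emit:
apply_moves:
  targets:
    - [[0.15,-0.08,0.6],[0.01,0.01,0],0]
    - [[0.15,-0.05,0.7],[0.01,0.01,0],0]
    - [[0.05,0,0.6],[0,0,0],0]
    - [[0,0,0],[0,0,0],0]

```text
time_s: 10.0
tcp_pos: [0.4934, 0.1137, 0.2148]
eef_rot: [-179.9, -0.4, -151.3]
contact_force: [0.2, -0.8, 0.2]
gripper_width: 0.0004
```

```bash
python3 - <<'E'
from sweep import *
where(); tipgoal(-.043,.045,.170,0)
E
```

```text
tip in unit mm [-38.8  45.8 197.8] rot [-179.9   -0.4 -151.3] F [ 0.17 -0.79  0.25] t 10.0
t 10.0 p [0.4934 0.1137 0.2148] rot [-179.88   -0.41 -151.26] q [ 35.3   6.1 -22.5   0.1 -61.9 -96.6] F [ 0.17 -0.79  0.25] w 0.0004
[[0.1, -0.02, 0.7], [-0.01, -0.05, 0.01]]
```

Emit:
apply_moves:
  targets:
    - [[0.07,-0.02,0.4],[0,0,0],0]
    - [[0.07,0,0.3],[0,0,0],0]
    - [[0,0,0],[0,0,0],0]

```text
time_s: 10.3
tcp_pos: [0.491, 0.111, 0.1871]
eef_rot: [-179.8, -0.4, -151.2]
contact_force: [0.2, 0.1, 0.6]
gripper_width: 0.0006
```

```bash
python3 - <<'E'
from sweep import *
where()
from plant import r
import cv2
c=r.capture("scene"); cv2.imwrite(f"pics/s12.png",cv2.resize(c["img"][140:260,200:380],None,fx=4,fy=4))
E
```

```text
tip in unit mm [-42.2  44.6 170.1] rot [-179.8   -0.4 -151.2] F [0.18 0.08 0.59] t 10.3
```

View pics/s12.png

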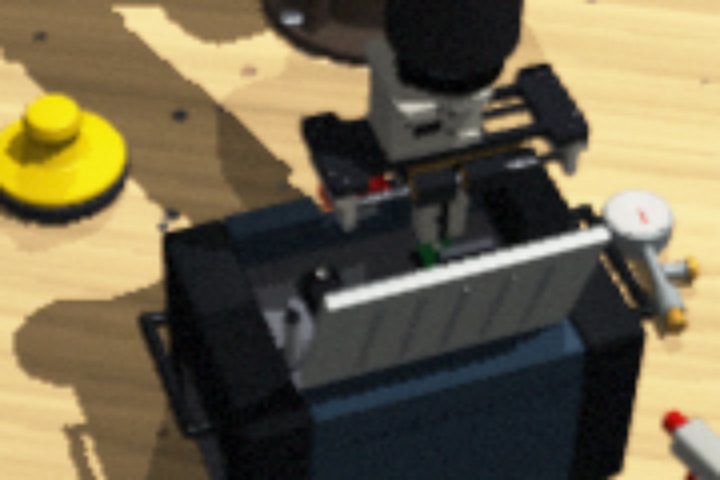

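The fingertips are just over the green rocker at about (430,245), well away from the black one at (320,280). Pressing in small steps.

Emit:
apply_moves:
  targets:
    - [[0.02,0,0.2],[0,0,0],0]
    - [[0,0,0.12],[0,0,0],0]
    - [[0,0,0.08],[0,0,0],0]

```text
time_s: 10.65
tcp_pos: [0.492, 0.1112, 0.174]
eef_rot: [-179.7, -0.2, -151.2]
contact_force: [-5.9, -2.0, 8.8]
gripper_width: 0.0003
```

```bash
python3 -c "
from sweep import *
where()"
```

```text
tip in unit mm [-41.2  44.2 157. ] rot [-179.7   -0.2 -151.2] F [-5.87 -1.95  8.81] t 10.65
```

Emit:
apply_moves:
  targets:
    - [[0.12,0,0.08],[0,0,0],0]
    - [[0.06,0,0.08],[0,0,0],0]
    - [[0,0,0.04],[0,0,0],0]

```text
time_s: 10.95
tcp_pos: [0.4908, 0.1103, 0.1724]
eef_rot: [-179.6, 0.6, -151.0]
contact_force: [-10.9, -1.7, 14.4]
gripper_width: 0.0004
```

```bash
python3 -c "
from sweep import *
where()"
```

```text
tip in unit mm [-42.4  43.9 155.4] rot [-179.6    0.6 -151. ] F [-10.93  -1.72  14.4 ] t 10.95
```

Emit:
apply_moves:
  targets:
    - [[0,0,-0.5],[0,0,0],0]
    - [[0,0,-0.9],[0,0,0],0]
    - [[0,0,-0.9],[0,0,0],0]
    - [[0.3,-0.2,-0.8],[0,0,0],0]
    - [[0.9,-0.2,-0.3],[0,0,0],0]

```text
time_s: 11.45
tcp_pos: [0.456, 0.074, 0.3118]
eef_rot: [-179.6, 0.5, -150.9]
contact_force: [-0.1, -0.5, 0.2]
gripper_width: 0.0005
```

Emit:
apply_moves:
  targets:
    - [[0.9,-0.3,0],[0,0,0],0]
    - [[0.9,-0.3,0],[0,0,0],0]
    - [[0.9,-0.3,0],[0,0,0],0]
    - [[0,0,0],[0,0,0],0]

```text
time_s: 11.85
tcp_pos: [0.3759, -0.0134, 0.3144]
eef_rot: [-179.6, 1.1, -150.9]
contact_force: [0.8, 0.1, 0.9]
gripper_width: 0.0006
```

```bash
python3 - <<'E'
from sweep import *; from h import *
from plant import r
where()
for n in("scene","top"):
    c=r.capture(n);np.savez(n+"13.npz",**c)
    c0=dict(np.load(n+"11.npz"))
    f=lambda c:cv2.resize(c["img"][180:220,280:335] if n=="scene" else c["img"][165:215,215:285],(400,300),interpolation=cv2.INTER_CUBIC)
    cv2.imwrite(f"pics/{n}13.png",np.hstack([f(c0),f(c)]))
    cv2.imwrite(f"pics/{n}13full.png",c["img"])
    if n=="top":
        for nm,k in(("before",c0),("after",c)):
          out=[]
          for sy in(.045,-.045):
            for sx in(-.041,-.009):
                T=np.array(k["camera_from_world"]);zz=[]
                for dx in np.arange(-.003,.0031,.002):
                  for dy in np.arange(-.008,.0081,.002):
                    q=T@np.r_[U(sx+dx,sy+dy,.158),1]; u=k["cx"]+k["fx"]*q[0]/-q[2]; v=k["cy"]-k["fy"]*q[1]/-q[2]; zz.append(dep(k,u,v)[2])
                out.append(round(float(np.median(zz)),4))
          print(nm,"green dot/far z, black dot/far z",out)
E
```

```text
tip in unit mm [-202.4   -9.4  297.4] rot [-179.6    1.1 -150.9] F [0.82 0.11 0.89] t 11.85
before green dot/far z, black dot/far z [0.1615, 0.1548, 0.1607, 0.1553]
after green dot/far z, black dot/far z [0.1562, 0.1607, 0.1618, 0.1554]
```

View pics/scene13.png

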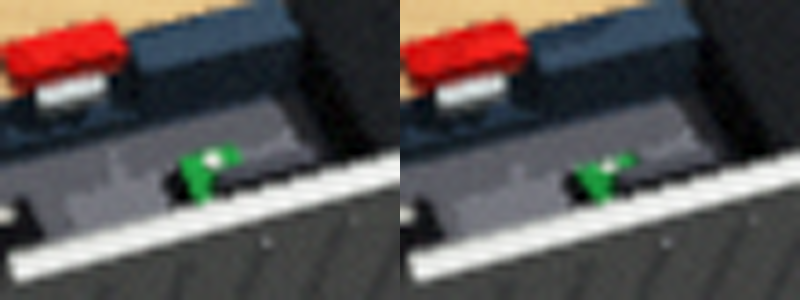

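View pics/top13.png

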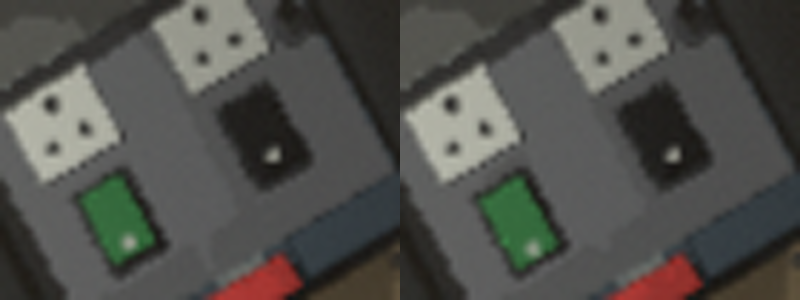

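View pics/top13full.png

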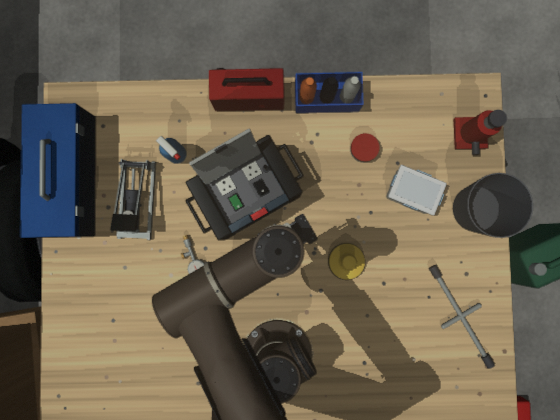

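The dot end went down and the far end came up. The measured reversal (−4.5 mm against a full −6.7 mm) might be short of the stop, so I'll average more depth frames to decide.

```bash
cat > sw.py <<'E'
from sweep import *; from h import *
from plant import r
ks=[r.capture("top") for _ in range(6)]
for nm,sy in(("green",.045),("black",-.045)):
    X=[]
    for k in ks:
        T=np.array(k["camera_from_world"])
        for dx in np.arange(-.016,.0161,.002):
            for dy in np.arange(-.008,.0081,.002):
                q=T@np.r_[U(-.025+dx,sy+dy,.158),1]; u=k["cx"]+k["fx"]*q[0]/-q[2]; v=k["cy"]-k["fy"]*q[1]/-q[2]
                p=dep(k,u,v)-UO; X.append([p@EX+.025,p[2]])
    X=np.array(X); f=np.polyfit(X[:,0],X[:,1],1); print(nm,"slope angle",np.arctan(f[0]),"z at pivot",f[1])
E
python3 sw.py
```

```text
green slope angle 0.18693160785185478 z at pivot 0.15814728486310184
black slope angle -1.2838107068970104 z at pivot 0.16001444009437868
```

```bash
sed -i 's/X=np.array(X); /X=np.array(X);X=X[(X[:,1]>.15)\&(X[:,1]<.166)\&(abs(X[:,0])<.02)];/' sw.py; python3 sw.py
```

```text
green slope angle 0.16820697484607894 z at pivot 0.1580053623454006
black slope angle -0.20140159552368675 z at pivot 0.15829335585361373
```

Green is at about 0.17–0.19 against 0.20 for the mirror angle, so it may be marginally short of the stop. There is plenty of time, so I'll press once more nearer the rocker's end.

```bash
python3 - <<'E'
from sweep import *
where(); tipgoal(-.048,.045,.28,0)
E
```

```text
tip in unit mm [-199.2   -8.6  296.6] rot [-179.6    0.9 -150.8] F [-0.36  0.27  0.02] t 12.55
t 12.55 p [ 0.3784 -0.0111  0.3136] rot [-179.55    0.92 -150.77] q [ 29.3 -12.6 -26.7   0.5 -75.  -90.1] F [-0.36  0.27  0.02] w 0.0002
[[-0.76, 0.26, 0.09], [-0.01, 0.02, 0.01]]
[[-0.76, 0.26, 0.09], [-0.01, 0.02, 0.01]]
[[-0.76, 0.26, 0.09], [-0.01, 0.02, 0.01]]
[[-0.76, 0.26, 0.09], [-0.01, 0.02, 0.01]]
[[-0.76, 0.27, 0.08], [-0.01, 0.02, 0.01]]
```

Emit:
apply_moves:
  targets:
    - [[-0.76,0.26,0.1],[-0.01,0.02,0.01],0]
    - [[-0.76,0.26,0.1],[-0.01,0.02,0.01],0]
    - [[-0.76,0.26,0.1],[-0.01,0.02,0.01],0]
    - [[-0.76,0.26,0.1],[-0.01,0.02,0.01],0]
    - [[-0.7,0.3,0.1],[-0.01,0.02,0.01],0]

```text
time_s: 13.05
tcp_pos: [0.4857, 0.1106, 0.2965]
eef_rot: [-180.0, 0.4, -151.3]
contact_force: [-0.2, -0.3, -0.8]
gripper_width: 0.0006
```

Emit:
apply_moves:
  targets:
    - [[0,0,0.5],[0,0,0],0]
    - [[0,0,0.7],[0,0,0],0]
    - [[0,0,0.6],[0,0,0],0]
    - [[0,0,0],[0,0,0],0]

```text
time_s: 13.45
tcp_pos: [0.4892, 0.1144, 0.2204]
eef_rot: [-179.9, 0.3, -151.2]
contact_force: [-1.0, 0.0, 0.8]
gripper_width: 0.0002
```

```bash
python3 - <<'E'
from sweep import *
where(); tipgoal(-.048,.045,.17,0)
E
```

```text
tip in unit mm [-41.9  48.4 203.4] rot [-179.9    0.3 -151.2] F [-0.99  0.    0.77] t 13.45
t 13.45 p [0.4892 0.1144 0.2204] rot [-179.92    0.26 -151.19] q [ 35.7   5.  -22.9   0.1 -61.8 -96.9] F [-0.99  0.    0.77] w 0.0002
[[0.15, -0.09, 0.83], [-0.01, 0.03, 0.01]]
```

Emit:
apply_moves:
  targets:
    - [[0.12,-0.08,0.45],[0,0,0],0]
    - [[0.08,-0.02,0.4],[0,0,0],0]
    - [[0,0,0],[0,0,0],0]

```text
time_s: 13.75
tcp_pos: [0.4857, 0.1074, 0.1882]
eef_rot: [-179.8, 0.4, -151.1]
contact_force: [-0.6, 0.2, 0.7]
gripper_width: 0.0006
```

```bash
python3 - <<'E'
from sweep import *
where()
E
```

```text
tip in unit mm [-48.3  43.9 171.2] rot [-179.8    0.4 -151.1] F [-0.57  0.23  0.74] t 13.75
```

Emit:
apply_moves:
  targets:
    - [[0,0.02,0.25],[0,0,0],0]
    - [[0,0,0.12],[0,0,0],0]
    - [[0,0,0.06],[0,0,0],0]

```text
time_s: 14.05
tcp_pos: [0.4876, 0.1092, 0.1735]
eef_rot: [-179.8, 0.6, -151.1]
contact_force: [-0.3, -0.0, -0.1]
gripper_width: 0.0006
```

```bash
python3 - <<'E'
from sweep import *
where()
E
```

```text
tip in unit mm [-45.8  44.6 156.5] rot [-179.8    0.6 -151.1] F [-0.32 -0.02 -0.12] t 14.05
```

No contact yet. A little further.

Emit:
apply_moves:
  targets:
    - [[0.08,0,0.06],[0,0,0],0]
    - [[0.03,0,0.06],[0,0,0],0]
    - [[0,0,0.05],[0,0,0],0]

```text
time_s: 14.35
tcp_pos: [0.4861, 0.1082, 0.171]
eef_rot: [-179.7, 1.0, -151.0]
contact_force: [-11.4, -0.4, 21.3]
gripper_width: 0.0006
```

```bash
python3 - <<'E'
from sweep import *
where()
E
```

```text
tip in unit mm [-47.4  44.4 154. ] rot [-179.7    1.  -151. ] F [-11.42  -0.39  21.29] t 14.35
```

A firm stop at tip height 154 mm with 21 N. Lifting off for the final check.

Emit:
apply_moves:
  targets:
    - [[0,0,-0.5],[0,0,0],0]
    - [[0,0,-0.9],[0,0,0],0]
    - [[0,0,-0.9],[0,0,0],0]
    - [[0.3,-0.2,-0.8],[0,0,0],0]
    - [[0.9,-0.2,-0.3],[0,0,0],0]

```text
time_s: 14.85
tcp_pos: [0.449, 0.0702, 0.3103]
eef_rot: [-179.7, 0.8, -150.9]
contact_force: [0.1, -0.5, -0.6]
gripper_width: 0.0005
```

Emit:
apply_moves:
  targets:
    - [[0.9,-0.3,0],[0,0,0],0]
    - [[0.9,-0.3,0],[0,0,0],0]
    - [[0.8,-0.3,0],[0,0,0],0]
    - [[0,0,0],[0,0,0],0]

```text
time_s: 15.25
tcp_pos: [0.3709, -0.0159, 0.3124]
eef_rot: [-179.7, 1.2, -150.9]
contact_force: [0.4, 0.0, 1.2]
gripper_width: 0.0008
```

```bash
python3 sw.py; python3 - <<'E'
from sweep import *; from h import *
from plant import r
where()
c=r.capture("scene"); cv2.imwrite("pics/final_s.png",c["img"])
c0=dict(np.load("scene0.npz")); c1=r.capture("top");c10=dict(np.load("top0.npz"))
# unit movement: red catch centroid before/after
for a,w in((c10,0),(c1,0)):
    h=cv2.cvtColor(a["img"],cv2.COLOR_BGR2HSV); m=((h[...,0]<8)|(h[...,0]>172))&(h[...,1]>150)&(h[...,2]>90); W=np.zeros_like(m);W[195:235,230:290]=1
    print(blobs(m&W)[0])
q=np.array([dep(c,u,v)-UO for v in range(190,240) for u in range(270,355)]); x=np.c_[q@EX,q@EY,q[:,2]]
k=(x[:,0]>.075)&(x[:,0]<.14)&(abs(x[:,1])<.09)&(x[:,2]>.19)&(x[:,2]<.31); f=np.polyfit(x[k,2],x[k,0],1); print("lean deg",np.degrees(np.arctan(f[0])),k.sum())
E
```

```text
green slope angle 0.1553542666859107 z at pivot 0.15827851527179035
black slope angle -0.20948461813030594 z at pivot 0.15813650316780578
tip in unit mm [-204.1   -8.3  294.7] rot [-179.7    1.1 -150.8] F [ 0.37  0.16 -0.32] t 15.55
[(1, np.int32(100), array([258.8, 213.7]))]
[(1, np.int32(100), array([258.8, 213.6]))]
lean deg 17.716362980082874 1299
```

View pics/final_s.png

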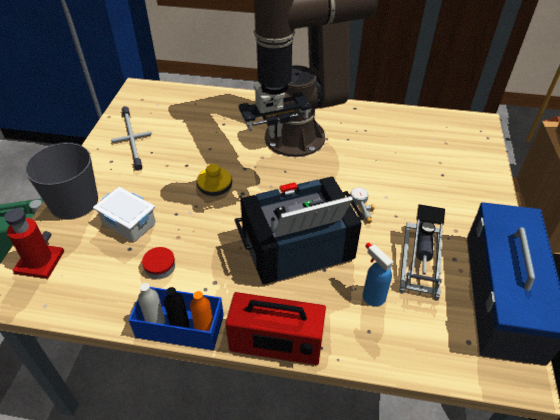

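The slope did not change after the firm press, so the rocker is at its stop. The unit has not moved (catch pixel unchanged) and the cover leans back about 18°. Handing in.

```bash
python3 -c "
from plant import r
print(r.close_job())"
```

```text
the job is handed in; nothing more can be done
None
```

The backup power unit is switched on and the job is handed in, at about 15.6 s of the 51 s allowed. I pressed the red catch until the cover sprang ajar, swept the cover up past upright until it stood open by itself, and pressed the dot end of the green rocker to its stop.

**Last checks, with the arm clear:**
- **Cover:** it stands open, leaning back about 18° by depth against the nominal 20°.
- **Unit:** it has not shifted; the catch is within 0.1 pixel of where it started.
- **Black switch:** it is still off, with a slope of −0.21 rad.
- **Bystanders:** they look to be in place in the final images; I did not measure them one by one.

**What went wrong or disagreed:**
- **Catch press:** the first press sat partly on the cover's tongue and reached about 25 N, so the cover only rose as I lifted off.
- **Cover sweep:** the first sweep slipped over the cover's edge; the second, entering deeper, worked.
- **Green switch:** its slope reads 0.16–0.19 rad, against the 0.21 expected when fully on. A second press met a firm stop at 154 mm with 21 N and did not increase the slope, so I take the shortfall as depth-camera error.
- **Arm joint 3:** it read −58.3° once while retreating, right at its −58.28° range limit. I moved it away at once.

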